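# Clamp glued enclosures in a square column under a weight

## Task

These aluminium enclosures have freshly bonded lids that must set under pressure. First lay the rubbing block crosswise on the steel base plate and rub the plate down from its left end to its right end with a light, steady pressure, then put the block back flat in its wooden tray. Stack every enclosure, lid up, in one square column on the middle of the plate, the larger ones below and the smaller ones above, all the same way round with their sides parallel to the plate's edges, and finally stand the round steel weight upright on the middle of the top one; leave the other things on the bench alone.

Things in the scene. Friction and masses are not known exactly. Their poses are not given: they have to be found in the camera images.
- plate_mid (a point): Centre of the top face of the ground steel base plate, a fixed bare metal slab 110 mm (its x) by 200 mm (its y, the long way) by 14 mm high lying on the bench in front of the robot. Its y axis points to the robot's left, so its left end is at y = +100 mm and its right end at y = -100 mm.
- block_mid (a point): Centre (half-way up) of the rubbing block: a flat steel sole 90 mm (its x) by 40 mm (its y) by 14 mm high with a reddish abrasive underside, and on it a pale wooden grip bar 80 mm (x) by 22 mm (y) by 32 mm high; 46 mm high in all, 0.12 kg. Starts in the wooden tray, long axis along the tray. Grip the bar across its 22 mm width.
- block: The same rubbing block; origin at the centre of its underside, z up through the grip bar.
- plate: The same steel base plate; origin at the centre of its underside, on the bench.
- tray_floor (a point): Centre of the inner floor (4 mm above the bench) of the rubbing block's low wooden tray, fixed: outside 130 mm (its x) by 76 mm (its y) by 12 mm high, walls 4 mm thick.
- large0_mid (a point): Centre (half-way up, 16 mm above its underside) of a larger closed plain aluminium enclosure with a flat lid on top: 84 mm (its x) by 58 mm (its y) by 32 mm high, about 0.26 kg. z up through the lid. May be absent.
- large1_mid (a point): Centre (half-way up, 16 mm above its underside) of a larger closed plain aluminium enclosure with a flat lid on top: 84 mm (its x) by 58 mm (its y) by 32 mm high, about 0.26 kg. z up through the lid. May be absent.
- large2_mid (a point): Centre (half-way up, 16 mm above its underside) of a larger closed plain aluminium enclosure with a flat lid on top: 84 mm (its x) by 58 mm (its y) by 32 mm high, about 0.26 kg. z up through the lid. May be absent.
- small0_mid (a point): Centre (half-way up, 13 mm above its underside) of a smaller closed plain aluminium enclosure with a flat lid on top: 66 mm (its x) by 46 mm (its y) by 26 mm high, about 0.15 kg. z up through the lid. May be absent.
- small1_mid (a point): Centre (half-way up, 13 mm above its underside) of a smaller closed plain aluminium enclosure with a flat lid on top: 66 mm (its x) by 46 mm (its y) by 26 mm high, about 0.15 kg. z up through the lid. May be absent.
- small2_mid (a point): Centre (half-way up, 13 mm above its underside) of a smaller closed plain aluminium enclosure with a flat lid on top: 66 mm (its x) by 46 mm (its y) by 26 mm high, about 0.15 kg. z up through the lid. May be absent.
- weight_mid (a point): Centre (half-way up, 32 mm above its underside) of the round steel pressing weight, 0.7 kg, standing on the bench: a disc 60 mm in diameter and 32 mm high with a plain round upright handle 24 mm in diameter on its middle, from 32 to 64 mm above the underside.
- weight: The same pressing weight; origin at the centre of its underside.
- jar_mid (a point): Bystander, to be left alone: a small screw-top jar, 38 mm wide and 36 mm high; this point is about its middle.
- spool_mid (a point): Bystander, to be left alone: a solder spool, 54 mm wide and 42 mm high, standing on its end; this point is about its middle.
- driver_mid (a point): Bystander, to be left alone: a small screwdriver 130 mm long, lying; this point is about its middle.
- tin_mid (a point): Bystander, to be left alone: a small round bare tin 34 mm wide and 22 mm high; this point is about its middle.
There are look-alikes about, which are no part of the job. Of the things shaped like the part that bears tray_floor, the wooden one is meant.

How it is judged:
By the outcome, as a careful person would: the job done as asked, in the order asked, and still so for the second after the job is handed in, with the robot touching nothing.
Of large0, large1, large2, small0, small1, small2 only 3 to 5 are there at a start; the rules pass over those that are not, and their reading is None.
At some moment in a run one of block, weight may be knocked a few centimetres aside while the robot is not near it.
Once in a run the grip may slacken for a moment while it holds something.
It also fails if it takes over 210 s, if anything falls off the work surface, if the arm or the gripper's body presses on something with over 40 N, if the wrist force passes 120 N, or if a joint passes its speed limit or range.

## Robot

A 7-joint arm with a two-finger parallel gripper is mounted at the origin on the work surface. World frame = base frame: x ahead of the robot, y to its left, z up, the work surface at z = 0. Lengths are in m, angles in rad, forces in N, time in s.
With the tool pointing down it reaches from about 0.4 to 0.9 m from the base axis. Payload 5.5 kg.
Tool frame: the origin (TCP) lies midway between the tips of the shut fingers; the grasp point (between the pads) lies 19 mm behind it (r.tcp_to_grasp is the distance from the TCP to the grasp point, in m); y points along the fingers, z is the direction in which the jaws open and shut, and the axes are right-handed (so a half turn about y gives the same grasp; the last joint's range is limited). The gripper opens to 92 mm and grips with 3 to 60 N. Pads are 19 mm wide; open, the fingers measure 130 mm over their backs; the gripper's body (75 mm by 190 mm) begins 47 mm behind the grasp point.
Start: joints at [-0.85, 0.501, -0.427, 1.55, 0.221, 1.138, -0.21], TCP at [0.287, 0.583, 0.194] pointing down, gripper open.
Joint ranges: [-2.88, 2.88], [-0.31, 2.03], [-1.54, 1.56], [0.2, 2.42], [-1.41, 4.55], [0.19, 2.02], [-2.57, 2.57]. Speed limits (rad/s): [2.57, 2.57, 3.14, 3.14, 3.14, 3.14, 3.14].

## Interface

Orientations are given as a rotation vector (axis times angle).
In Python, from cell import r gives the robot as it stands.
- The arm moves only by the shell command python3 -m creep 'ROWS'. ROWS is JSON, a list of rows, each an object with "travel": the shift along the tool's x, y, z in mm, a list of three; "angular": the turn, a rotation vector about the tool's x, y, z in rad, a list of three; "gripper": the opening, from 0 (shut) to 1 (fully open). In form: [{"travel": [dx, dy, dz], "angular": [ax, ay, az], "gripper": gripper}, ...]. A call has 1 to 20 rows; each row is the pose to reach, as a shift and turn from the pose commanded when the call began, along the tool's axes at that moment; what a row does not reach only later rows make up. A row lasts 1/8 s, in which the tool goes at most 62.5 mm and 10.7 degrees, less where a joint would pass 70% of its speed; a pose out of reach is approached as far as the arm can. A call with a gripper value outside its range is refused whole. The fingers move at their own pace and stop on an object; the grip force is fixed at half the most. Time passes only in rows, so rows that repeat a pose let the fingers close. It gives the time, the measured TCP pose, the force and the opening at its end, in the units of the state.
- r.read_state(): the state, without advancing time (a new reading comes with each control period).
- r.capture(name): name is "scene" or "side" or "wrist"; returns a dict with "frame" (400x640x3 uint8, red, green, blue), "camera_matrix" (3x3 intrinsics, pixels), "k1" (the pictures are not rectified: a ray, as slopes to the right and down, at radius r is drawn at 1 + k1 r^2 times it, then the intrinsics apply), "R" (3x3) and "t" (3): a world point X has camera coordinates R X + t. Camera axes: x right, y down, z forward; pixel columns grow to the right and rows downward; lengths in m; the calibration is good to about 2 mm. A picture is of the moment at which its call begins. There is no depth.
- r.finish_job(): hands the job in, once; it reports no verdict.
Trained networks look in the newest picture that a camera, given by its name, has taken for a name from the list of things; names that differ only in an ending like _2 or _b are one class to them, and where a whole thing is asked for, a point or a joint stands for the part that bears it (a point fixed in the world has none). Each returns a list of dicts, best first, with "score" (0 to 1); they miss things now and then, are a little off and sometimes report something else, mostly with a low value. They report only what shows in the picture. A call takes as long as a camera call. They do not tell look-alikes from the thing itself.
- r.spot_in(thing, camera): "rect" ([left, top, right, bottom] in pixels, round what is visible of it).
The state is a dict: "time_s": time; "qpos": joint angles; "joint_velocities": joint speeds; "effort": joint torques, N m; "ee_pos": TCP position; "tcp_rot": TCP orientation; "ft_force": force on the tool from outside, world axes, zero at the start; "ft_torque": the same for the moment, N m; "finger_gap": opening from 0.0 (shut) to 1.0 (fully open).
Only numpy, scipy, OpenCV 4.12 (cv2) and the standard library are available. Lean on these libraries where they do the work, as an engineer would, in place of code of your own. Each camera call takes 0.05 s, during which the arm holds its last target.

## Working session

There is one attempt and no reset: what is moved stays moved. The work goes in short steps, Python scripts to look and compute and a shell command to move; the robot and the scene stay as the last step left them, time stands still between calls to the robot, and variables do not carry over. Pictures are saved under pics/ and viewed, and the job is handed in when it is done.

```bash
ls; mkdir -p pics; python3 - <<'E'
from cell import r
import cv2
s=r.read_state()
print({k:s[k] for k in s})
print(r.tcp_to_grasp)
for n in ["scene","side","wrist"]:
    c=r.capture(n); cv2.imwrite(f"pics/{n}0.png",c["frame"][:,:,::-1]); print(n,c["camera_matrix"],c["k1"],c["R"],c["t"])
E
```

```text
pics
{'time_s': 0.0, 'qpos': array([-0.84984663,  0.50185398, -0.42676658,  1.55144386,  0.22081945,
        1.13827043, -0.21028605]), 'joint_velocities': array([ 1.84003600e-03, -9.26679495e-06,  6.05772784e-04, -9.87923235e-05,
        7.86178429e-04, -1.21278616e-03,  1.24989061e-04]), 'effort': array([-1.01968788e-03, -5.66581321e+01, -5.81662998e+00, -2.79126531e+01,
       -6.84891804e-02,  3.07670014e-02,  2.31135100e-04]), 'ee_pos': array([0.28697834, 0.58238049, 0.19277494]), 'tcp_rot': array([-1.54270008,  0.3593758 , -0.35861663]), 'ft_force': array([-0.37227398, -0.04695945,  0.03888112]), 'ft_torque': array([-0.0282273 , -0.0230771 , -0.03482089]), 'finger_gap': 0.9995997743962175}
0.0188
scene [[386.49145613   0.         320.63021042]
 [  0.         386.49145613 207.82782737]
 [  0.           0.           1.        ]] 0.024741683789611547 [[-0.30944333  0.95079712 -0.01515481]
 [ 0.76533928  0.23956312 -0.59738204]
 [-0.56435859 -0.19645446 -0.80181359]] [ 0.16121448 -0.32047542  1.15669952]
side [[520.27679563   0.         321.94246388]
 [  0.         520.27679563 197.70684627]
 [  0.           0.           1.        ]] -0.17242976411983035 [[ 0.81202318 -0.58360721 -0.00458133]
 [-0.44427407 -0.61302842 -0.6533121 ]
 [ 0.37846917  0.53253994 -0.75707483]] [-0.36559103  0.24168505  1.14440253]
wrist [[288.66477705   0.         317.2162142 ]
 [  0.         288.66477705 196.953842  ]
 [  0.           0.           1.        ]] -0.014992922323214128 [[ 0.4408781   0.89756514 -0.00182295]
 [ 0.85808888 -0.42089016  0.29416824]
 [ 0.26326789 -0.13125659 -0.95575192]] [-0.64994108 -0.03771566  0.39130739]
```

View pics/scene0.png

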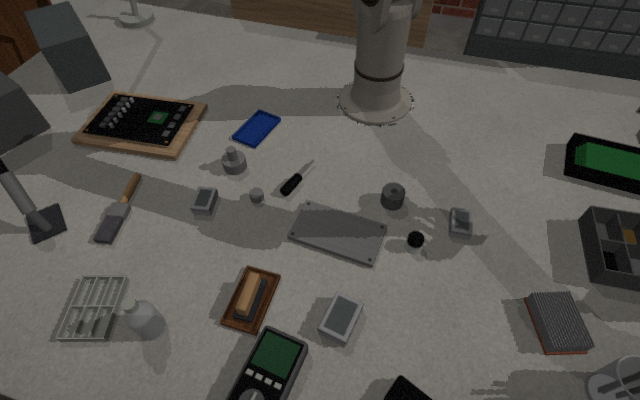

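View pics/side0.png

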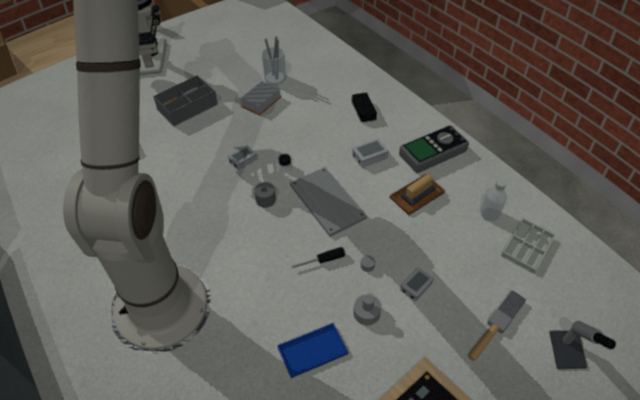

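View pics/wrist0.png

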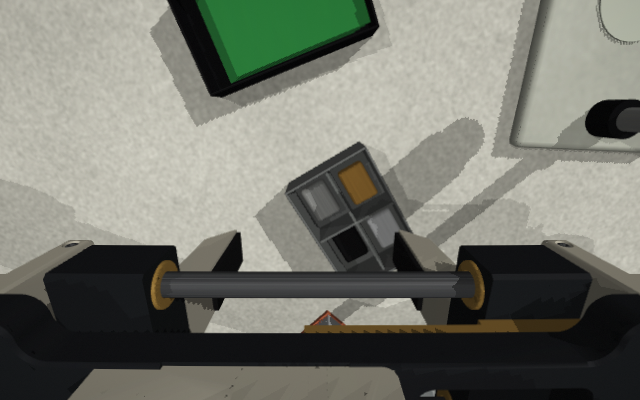

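Scene picture: the plate is at about (338,232), the wooden tray with the block at (252,298), and a blue look-alike tray at (257,128). The weight stands at (233,160). There are enclosure-like things at (341,317), (205,201) and (460,222). Next I'll measure them.

```bash
cat > h.py <<'E'
from cell import r
import numpy as np, cv2
from scipy.optimize import least_squares
from scipy.spatial.transform import Rotation as Rn
np.set_printoptions(precision=4,suppress=True)
def proj(c,X):
    X=np.atleast_2d(X); p=X@np.asarray(c["R"]).T+np.asarray(c["t"])
    s=p[:,:2]/p[:,2:]; s=s*(1+c["k1"]*(s**2).sum(1,keepdims=True))
    K=np.asarray(c["camera_matrix"]); return s*[K[0,0],K[1,1]]+K[:2,2]
def ray(c,uv):
    K=np.asarray(c["camera_matrix"]); d=(np.asarray(uv,float)-K[:2,2])/[K[0,0],K[1,1]]
    s=d.copy()
    for _ in range(20): s=d/(1+c["k1"]*(s@s))
    R=np.asarray(c["R"]); o=-R.T@np.asarray(c["t"]); v=R.T@np.array([s[0],s[1],1.]); return o,v
def onz(c,uv,z):
    o,v=ray(c,uv); return o+v*(z-o[2])/v[2]
def save(c,name,box=None,scale=1):
    f=c["frame"][:,:,::-1]
    if box: f=f[box[1]:box[3],box[0]:box[2]]
    f=cv2.resize(f,None,fx=scale,fy=scale,interpolation=cv2.INTER_CUBIC); cv2.imwrite("pics/"+name+".png",f)
E
python3 - <<'E'
from h import *
H=dict(plate=.007,block=.023,tray_floor=.006,large0_mid=.016,small0_mid=.013,weight=.02,jar_mid=.018,spool_mid=.021,driver_mid=.01,tin_mid=.011)
C={n:r.capture(n) for n in ["scene","side"]}
for n,z in H.items():
  for k in C:
    for d in r.spot_in(n,k)[:5]:
        b=d["rect"]; print(n,k,round(d["score"],2),np.round(b),onz(C[k],[(b[0]+b[2])/2,(b[1]+b[3])/2],z)[:2])
save(C["scene"],"a1",(180,130,500,370),2.5)
save(C["side"],"a2",(220,130,540,370),2.5)
E
```

```text
plate scene 0.98 [286. 198. 388. 266.] [0.4864 0.0281]
plate side 0.85 [291. 169. 364. 236.] [0.4804 0.0176]
block scene 0.72 [234. 272. 269. 322.] [ 0.6943 -0.086 ]
block side 0.57 [402. 174. 434. 205.] [ 0.6887 -0.0937]
tray_floor scene 0.63 [233. 110. 280. 145.] [ 0.2194 -0.2883]
tray_floor scene 0.61 [222. 268. 282. 334.] [ 0.6955 -0.0887]
tray_floor side 0.93 [388. 174. 445. 216.] [ 0.6842 -0.0969]
tray_floor side 0.86 [276. 321. 350. 380.] [ 0.2189 -0.2899]
tray_floor side 0.39 [400. 271. 433. 304.] [ 0.4964 -0.3039]
large0_mid scene 0.84 [319. 295. 366. 342.] [0.6788 0.0955]
large0_mid scene 0.7 [282. 161. 314. 196.] [ 0.3703 -0.1076]
large0_mid side 0.65 [353. 138. 390. 167.] [0.6826 0.0868]
small0_mid scene 0.96 [449. 206. 473. 235.] [0.3773 0.2873]
small0_mid side 0.55 [230. 148. 257. 167.] [0.3862 0.2825]
weight scene 0.65 [221. 146. 245. 176.] [ 0.3669 -0.2847]
weight side 0.91 [355. 294. 381. 326.] [ 0.3663 -0.2888]
jar_mid scene 0.84 [403. 231. 426. 249.] [0.463 0.196]
jar_mid scene 0.19 [221. 264. 280. 337.] [ 0.6988 -0.0875]
jar_mid side 0.52 [281. 154. 292. 171.] [0.4696 0.1915]
spool_mid scene 0.74 [381. 184. 406. 208.] [0.3582 0.1277]
spool_mid side 0.62 [255. 180. 276. 209.] [0.3599 0.1238]
spool_mid side 0.48 [352. 137. 390. 166.] [0.6799 0.086 ]
driver_mid scene 0.62 [279. 162. 312. 197.] [ 0.3704 -0.1149]
driver_mid side 0.82 [309. 249. 344. 264.] [ 0.379  -0.1177]
tin_mid scene 0.63 [317. 295. 366. 344.] [0.6793 0.0937]
tin_mid scene 0.5 [250. 185. 264. 204.] [ 0.4443 -0.1851]
tin_mid side 0.52 [364. 256. 374. 273.] [ 0.4453 -0.1935]
```

```bash
sleep 1
```

```text
(no output)
```

View pics/a1.png

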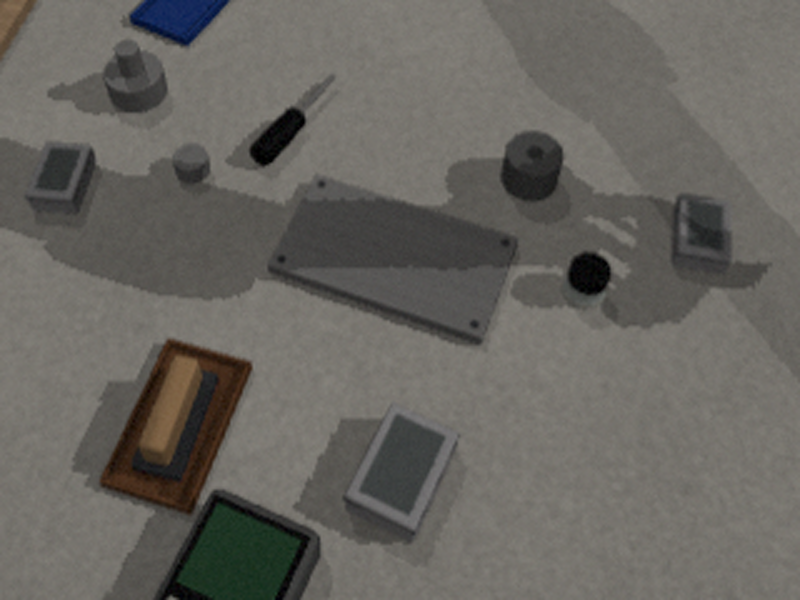

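View pics/a2.png

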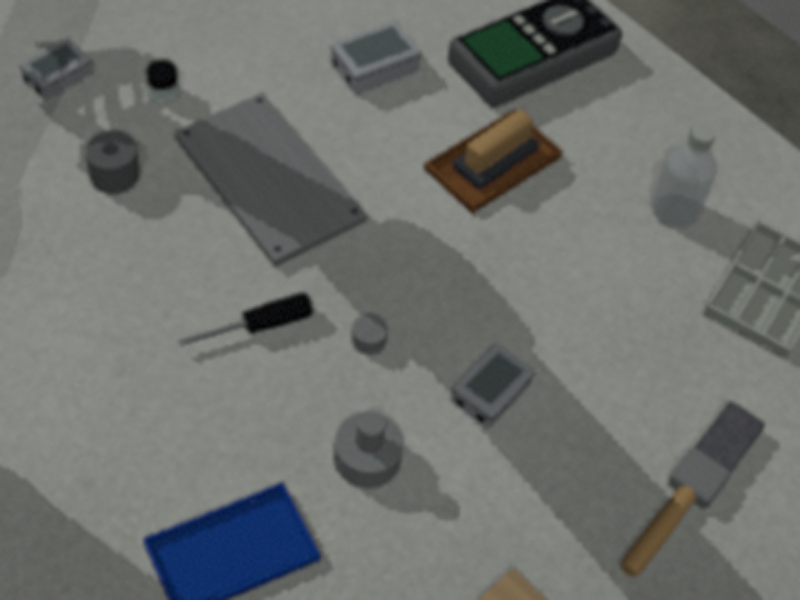

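Both views show three enclosures: one large at scene (341,317) and two small at (205,201) and (460,222). Next I'll write a move planner and take an overhead wrist look.

```bash
cat >> h.py <<'E'
def tool():
    s=r.read_state(); return np.asarray(s["ee_pos"]),Rn.from_rotvec(s["tcp_rot"]).as_matrix(),s
def Rdown(jaw):  # jaw = world yaw angle (rad) of tool z axis
    z=np.array([np.cos(jaw),np.sin(jaw),0]); y=np.array([0,0,-1.]); return np.stack([np.cross(y,z),y,z],1)
def plan(pos,jaw,flip=True):
    p,R,s=tool(); best=None
    for k in ([0,np.pi] if flip else [0]):
        a=Rn.from_matrix(R.T@Rdown(jaw+k)).as_rotvec()
        if best is None or np.linalg.norm(a)<np.linalg.norm(best): best=a
    d=R.T@(np.asarray(pos)-p)*1000
    n=max(np.linalg.norm(d)/62.5,np.degrees(np.linalg.norm(best))/10.7)
    print("travel",np.round(d,1),"angular",np.round(best,3),"rows>=",round(n,1)); return d,best
def st():
    p,R,s=tool(); z=R[:,2]; print("t",round(s["time_s"],2),"p",p,"jaw",round(np.degrees(np.arctan2(z[1],z[0])),2),"yax",R[:,1],"gap",round(s["finger_gap"],3),"F",np.asarray(s["ft_force"]),"q",np.asarray(s["qpos"]))
E
python3 - <<'E'
from h import *
st(); p,R,s=tool(); print(R)
c=r.capture("wrist"); o=-c["R"].T@c["t"]; print("cam in tool",R.T@(o-p),"\n",R.T@c["R"].T)
plan([.45,-.02,.42],0)
plan([.45,-.02,.42],np.pi/2)
E
```

```text
t 1.25 p [0.2873 0.5831 0.1938] jaw 63.77 yax [-0.  0. -1.] gap 1.004 F [ 0.6866  0.2479 -0.0572] q [-0.8498  0.5009 -0.427   1.5504  0.2208  1.1383 -0.2103]
[[ 0.897 -0.     0.442]
 [-0.442  0.     0.897]
 [-0.    -1.     0.   ]]
cam in tool [-0.0799 -0.191   0.0009] 
 [[-0.0012  0.9557  0.2942]
 [ 0.0001 -0.2942  0.9557]
 [ 1.      0.0012  0.0003]]
travel [ 412.5 -226.2 -469.1] angular [ 0.     1.113 -0.   ] rows>= 10.6
travel [ 412.5 -226.2 -469.1] angular [ 0.    -0.458 -0.   ] rows>= 10.6
```

```bash
python3 -m creep '[{"travel":[412,-200,-469],"angular":[0,-0.458,0],"gripper":1},{"travel":[412,-200,-469],"angular":[0,-0.458,0],"gripper":1},{"travel":[412,-200,-469],"angular":[0,-0.458,0],"gripper":1},{"travel":[412,-200,-469],"angular":[0,-0.458,0],"gripper":1},{"travel":[412,-200,-469],"angular":[0,-0.458,0],"gripper":1},{"travel":[412,-200,-469],"angular":[0,-0.458,0],"gripper":1},{"travel":[412,-200,-469],"angular":[0,-0.458,0],"gripper":1},{"travel":[412,-200,-469],"angular":[0,-0.458,0],"gripper":1},{"travel":[412,-200,-469],"angular":[0,-0.458,0],"gripper":1},{"travel":[412,-200,-469],"angular":[0,-0.458,0],"gripper":1},{"travel":[412,-200,-469],"angular":[0,-0.458,0],"gripper":1},{"travel":[412,-200,-469],"angular":[0,-0.458,0],"gripper":1},{"travel":[412,-200,-469],"angular":[0,-0.458,0],"gripper":1}]'
python3 - <<'E'
from h import *
st()
c=r.capture("wrist"); save(c,"w1",None,1.25)
import pickle; pickle.dump(c,open("w1.pkl","wb"))
E
```

```text
time_s: 2.92
ee_pos: [0.4493, -0.0186, 0.3936]
tcp_rot: [-1.57, -0.001, 0.001]
ft_force: [-0.5, 0.2, -0.3]
finger_gap: 1.002
t 2.92 p [ 0.4493 -0.0186  0.3936] jaw 90.08 yax [-0.0004  0.0006 -1.    ] gap 1.002 F [-0.493   0.2145 -0.3423] q [ 0.0676 -0.0324 -0.0826  1.7347 -0.0033  1.4396  1.5575]
```

View pics/w1.png

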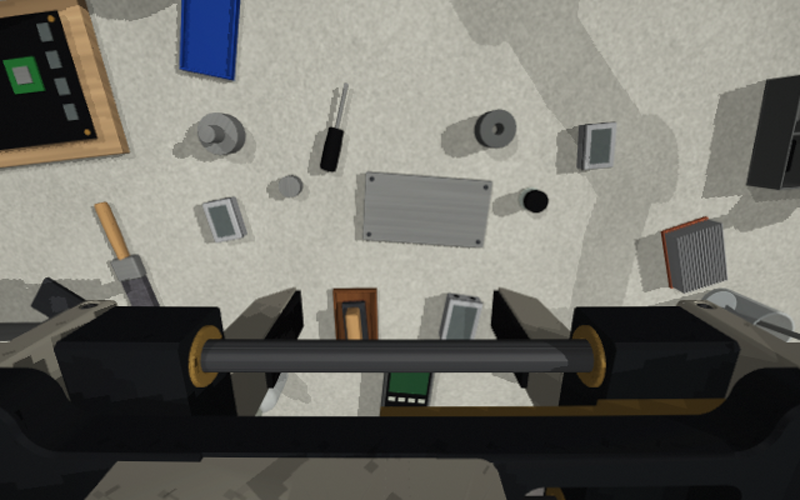

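The overhead picture shows the plate at (425,210), weight at (220,133), small enclosures at (222,220) and (597,147), tray and block at (355,315), and the large enclosure at (462,317). I'll zoom in to read corners.

```bash
python3 - <<'E'
from h import *
import pickle
c=pickle.load(open("w1.pkl","rb")); f=c["frame"][:,:,::-1]
def crop(x,y,w,h,s): return cv2.resize(f[y:y+h,x:x+w],None,fx=s,fy=s,interpolation=cv2.INTER_CUBIC)
def grid(im,x,y,s,step):
    im=im.copy()
    for u in range(0,im.shape[1]//s,step): cv2.putText(im,str(x+u),(u*s,8),0,.3,(0,0,255)); cv2.line(im,(u*s,8),(u*s,14),(0,0,255))
    for v in range(step,im.shape[0]//s,step): cv2.putText(im,str(y+v),(0,v*s+3),0,.3,(0,0,255)); cv2.line(im,(20,v*s),(26,v*s),(0,0,255))
    return im
a=grid(crop(280,130,120,75,6),280,130,6,10)
cv2.imwrite("pics/z1.png",a)
b=np.hstack([grid(crop(155,150,48,48,8),155,150,8,8),grid(crop(455,90,48,48,8),455,90,8,8)]); cv2.imwrite("pics/z2.png",b)
cv2.imwrite("pics/z3.png",grid(crop(255,220,150,55,5),255,220,5,10))
cv2.imwrite("pics/z4.png",grid(crop(140,80,72,50,8),140,80,8,8))
E
```

```text
(no output)
```

View pics/z1.png

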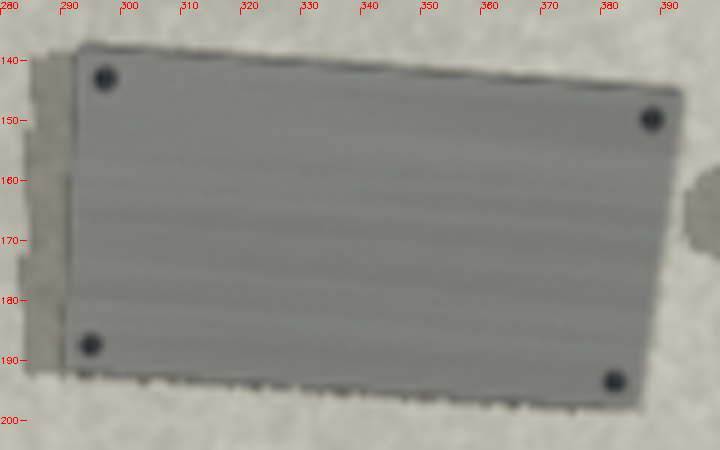

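View pics/z2.png

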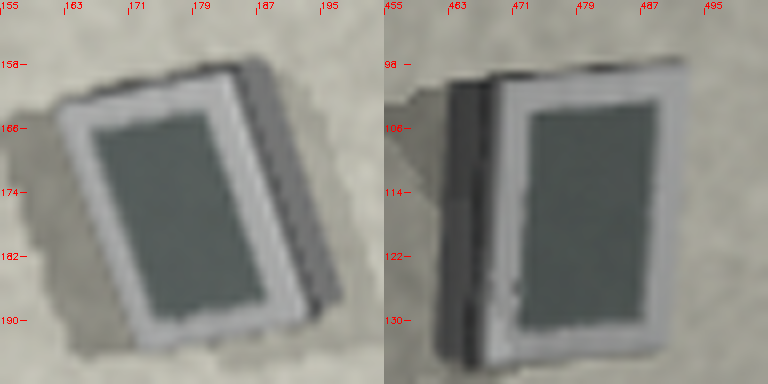

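View pics/z3.png

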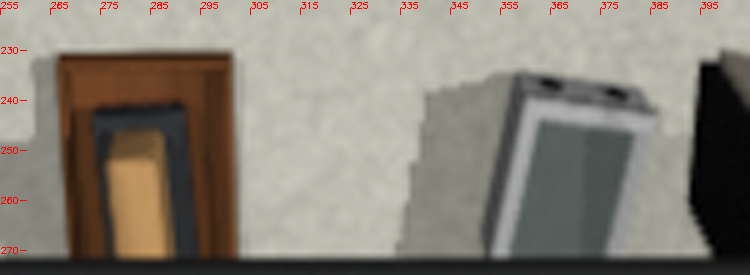

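View pics/z4.png

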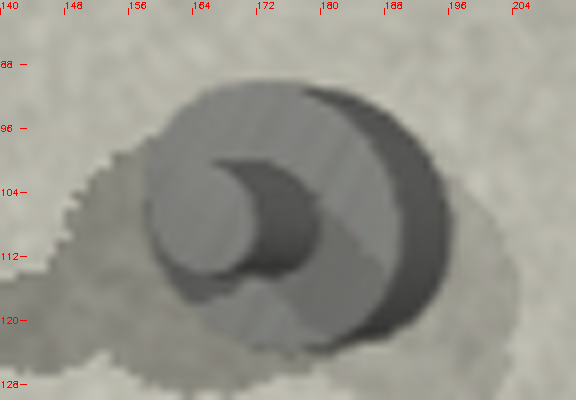

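```bash
cat >> h.py <<'E'
def rectfit(c,uv,z,lx,ly):
    P=np.array([onz(c,u,z)[:2] for u in uv])
    e=[np.linalg.norm(P[i]-P[(i+1)%4])*1000 for i in range(4)]
    best=None
    for a0 in np.arange(0,2*np.pi,np.pi/2):
        L=np.array([[-lx,-ly],[lx,-ly],[lx,ly],[-lx,ly]])/2
        L=L if np.cross(P[1]-P[0],P[2]-P[1])>0 else L[::-1]
        fun=lambda q:((L@np.array([[np.cos(q[2]),np.sin(q[2])],[-np.sin(q[2]),np.cos(q[2])]])+q[:2])-P).ravel()
        s=least_squares(fun,[*P.mean(0),a0])
        if best is None or s.cost<best.cost: best=s
    print("sides",np.round(e,1),"pose",np.round(best.x[:2],4),"yaw",round(np.degrees(best.x[2])%180,2),"rms mm",round(np.sqrt(2*best.cost/8)*1000,2)); return best.x
E
python3 - <<'E' 2>/dev/null
from h import *
import pickle
c=pickle.load(open("w1.pkl","rb"))
rectfit(c,[(293.2,137.3),(393.3,144.5),(386.5,198),(291.0,192)],.014,.11,.2)
rectfit(c,[(162.7,162.9),(184,158.7),(193.7,189.8),(172.5,193.5)],.026,.066,.046)
rectfit(c,[(469,99.7),(492.7,97.7),(489.7,133.7),(468,135.2)],.026,.066,.046)
# weight: handle top ellipse centre z .064, disc top z .032
print(onz(c,(140+203/8,80+218/8),.064),onz(c,(140+275/8,80+217/8),.032))
E
```

```text
sides [196.5 110.1 198.  111. ] pose [0.4857 0.0307] yaw 86.53 rms mm 44.18
sides [43.9 64.  44.8 63.4] pose [ 0.4996 -0.2935] yaw 100.14 rms mm 9.88
sides [43.7 65.4 41.5 64.9] pose [0.3836 0.2876] yaw 95.37 rms mm 10.7
[ 0.368  -0.2805  0.064 ] [ 0.3677 -0.2799  0.032 ]
```

```bash
cat >> h.py <<'E'
def rectfit(c,uv,z,lx,ly,show=True):
    P=np.array([onz(c,u,z)[:2] for u in uv]); L0=np.array([[-lx,-ly],[lx,-ly],[lx,ly],[-lx,ly]])/2
    e=[np.linalg.norm(P[i]-P[(i+1)%4])*1000 for i in range(4)]; best=None
    for rev in (1,-1):
      for k in (0,1):
        L=np.roll(L0[::rev],k,0); q=P-P.mean(0)
        a=np.arctan2((L[:,0]*q[:,1]-L[:,1]*q[:,0]).sum(),(L*q).sum())
        R=np.array([[np.cos(a),-np.sin(a)],[np.sin(a),np.cos(a)]]); rms=np.sqrt(((L@R.T-q)**2).sum(1).mean())*1000
        if best is None or rms<best[2]: best=(P.mean(0),np.degrees(a)%180,rms)
    print("sides",np.round(e,1),"pose",np.round(best[0],4),"yaw",round(best[1],2),"rms mm",round(best[2],2)); return best
E
python3 - <<'E'
from h import *
import pickle
c=pickle.load(open("w1.pkl","rb"))
rectfit(c,[(293.2,137.3),(393.3,144.5),(386.5,198),(291.0,192)],.014,.11,.2)
rectfit(c,[(297.2,143),(388.5,149.8),(382.2,193.7),(295,187.5)],.014,.09,.18)
rectfit(c,[(162.7,162.9),(184,158.7),(193.7,189.8),(172.5,193.5)],.026,.066,.046)
rectfit(c,[(469,99.7),(492.7,97.7),(489.7,133.7),(468,135.2)],.026,.066,.046)
E
```

```text
sides [196.5 110.1 198.  111. ] pose [0.4857 0.0307] yaw 176.38 rms mm 1.55
sides [180.2  90.5 180.   90.4] pose [0.4864 0.0301] yaw 175.96 rms mm 0.26
sides [43.9 64.  44.8 63.4] pose [ 0.4996 -0.2935] yaw 10.02 rms mm 1.46
sides [43.7 65.4 41.5 64.9] pose [0.3836 0.2876] yaw 5.6 rms mm 1.9
```

```bash
python3 - <<'E'
from h import *
plan([.70,0,.30],np.pi/2)
E
python3 -m creep '[{"travel":[251,94,19],"angular":[0,0,0],"gripper":1},{"travel":[251,94,19],"angular":[0,0,0],"gripper":1},{"travel":[251,94,19],"angular":[0,0,0],"gripper":1},{"travel":[251,94,19],"angular":[0,0,0],"gripper":1},{"travel":[251,94,19],"angular":[0,0,0],"gripper":1},{"travel":[251,94,19],"angular":[0,0,0],"gripper":1},{"travel":[251,94,19],"angular":[0,0,0],"gripper":1}]'
python3 - <<'E'
from h import *
st()
c=r.capture("wrist"); save(c,"w2",None,1.25)
import pickle; pickle.dump(c,open("w2.pkl","wb"))
E
```

```text
travel [251.   93.3  17.7] angular [-0.     0.002 -0.001] rows>= 4.3
time_s: 3.85
ee_pos: [0.6999, 0.0004, 0.3003]
tcp_rot: [-1.57, -0.001, 0.001]
ft_force: [-0.4, -0.0, -0.8]
finger_gap: 1.001
t 3.85 p [0.6999 0.0004 0.3003] jaw 90.09 yax [-0.0001  0.0004 -1.    ] gap 1.001 F [-0.3784 -0.0274 -0.7641] q [ 0.0154  0.4931 -0.084   1.2816  0.0401  1.3686  1.5057]
```

View pics/w2.png

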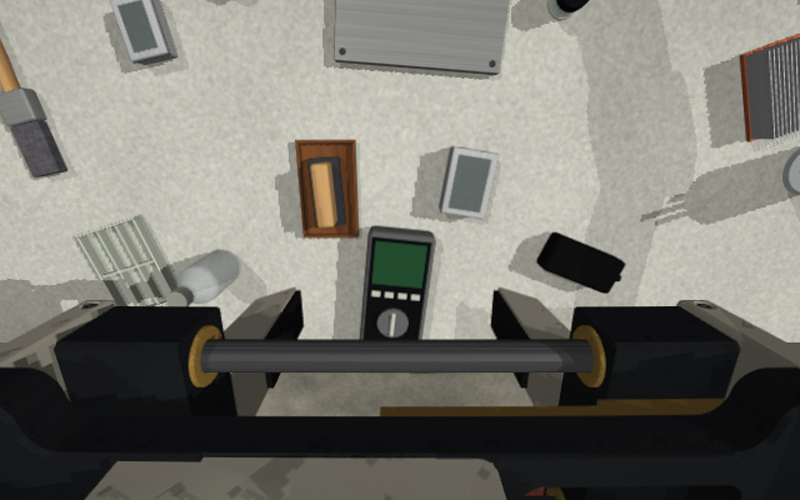

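```bash
cat >> h.py <<'E'
def zoom(c,x,y,w,h,s,name,step=10):
    f=c["frame"][:,:,::-1]; im=cv2.resize(f[y:y+h,x:x+w],None,fx=s,fy=s,interpolation=cv2.INTER_CUBIC)
    for u in range(0,w,step): cv2.putText(im,str(x+u),(u*s,8),0,.3,(0,0,255)); cv2.line(im,(u*s,8),(u*s,14),(0,0,255))
    for v in range(step,h,step): cv2.putText(im,str(y+v),(0,v*s+3),0,.3,(0,0,255)); cv2.line(im,(20,v*s),(26,v*s),(0,0,255))
    cv2.imwrite("pics/"+name+".png",im)
E
python3 - <<'E'
from h import *
import pickle
c=pickle.load(open("w2.pkl","rb")); 
zoom(c,215,105,85,90,6,"z5"); zoom(c,330,105,75,80,6,"z6")
E
```

```text
(no output)
```

View pics/z5.png

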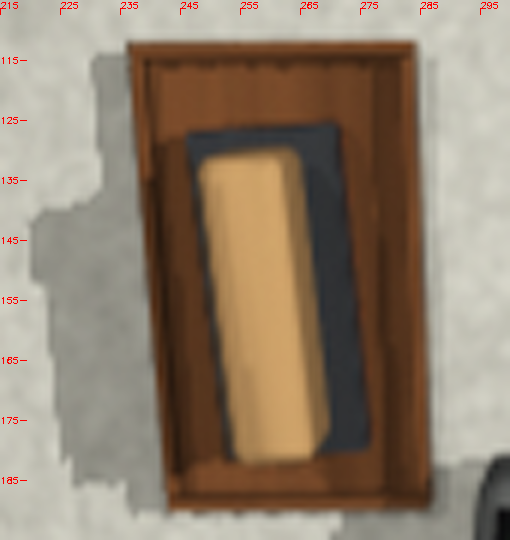

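View pics/z6.png

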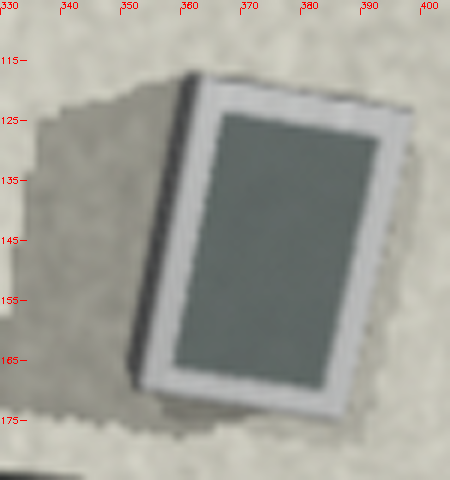

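```bash
python3 - <<'E'
from h import *
import pickle
c=pickle.load(open("w2.pkl","rb")); 
rectfit(c,[(248.3,131.7),(262.8,129.7),(268.0,182),(254.2,182)],.05,.08,.022)
rectfit(c,[(246.2,127.5),(271.7,125.3),(276.8,179.7),(252,181.9)],.018,.09,.04)
rectfit(c,[(236.2,112),(284.3,112),(287,188.3),(242.5,190)],.012,.13,.076)
rectfit(c,[(364.2,117),(398.8,122.8),(387.2,174.2),(353.3,169.7)],.032,.084,.058)
E
```

```text
sides [22.1 80.6 21.8 77.7] pose [ 0.6923 -0.0889] yaw 3.03 rms mm 0.87
sides [41.1 89.3 42.3 89.7] pose [ 0.6931 -0.0896] yaw 3.11 rms mm 1.21
sides [ 76.8 126.2  77.  129.3] pose [ 0.6902 -0.0892] yaw 0.58 rms mm 1.53
sides [54.6 82.1 56.  83.5] pose [0.6782 0.0941] yaw 171.34 rms mm 1.58
```

```bash
python3 - <<'E'
from h import *
plan([.6925,-.089,.10],np.radians(93.1))
plan([.6925,-.089,.023],np.radians(93.1))
E
```

```text
travel [ -7.8 200.9 -89.1] angular [-0.    -0.053  0.001] rows>= 3.5
travel [ -7.9 277.9 -89.1] angular [-0.    -0.053  0.001] rows>= 4.7
```

```bash
python3 -m creep '[{"travel":[-8,140,-89],"angular":[0,-0.053,0],"gripper":1},{"travel":[-8,140,-89],"angular":[0,-0.053,0],"gripper":1},{"travel":[-8,200,-89],"angular":[0,-0.053,0],"gripper":1},{"travel":[-8,200,-89],"angular":[0,-0.053,0],"gripper":1},{"travel":[-8,230,-89],"angular":[0,-0.053,0],"gripper":1},{"travel":[-8,255,-89],"angular":[0,-0.053,0],"gripper":1},{"travel":[-8,270,-89],"angular":[0,-0.053,0],"gripper":1},{"travel":[-8,278,-89],"angular":[0,-0.053,0],"gripper":1},{"travel":[-8,278,-89],"angular":[0,-0.053,0],"gripper":1}]'
python3 - <<'E'
from h import *
st()
c=r.capture("wrist"); save(c,"w3",None,1.25)
E
```

```text
time_s: 5.03
ee_pos: [0.6927, -0.0896, 0.0223]
tcp_rot: [-1.57, -0.042, 0.041]
ft_force: [0.1, 1.1, 0.0]
finger_gap: 1.001
t 5.03 p [ 0.6927 -0.0896  0.0223] jaw 93.05 yax [ 0.0004 -0.0001 -1.    ] gap 1.001 F [0.1328 1.0721 0.0198] q [ 0.1361  0.7335 -0.068   1.5377  0.0595  0.872   1.6713]
```

View pics/w3.png

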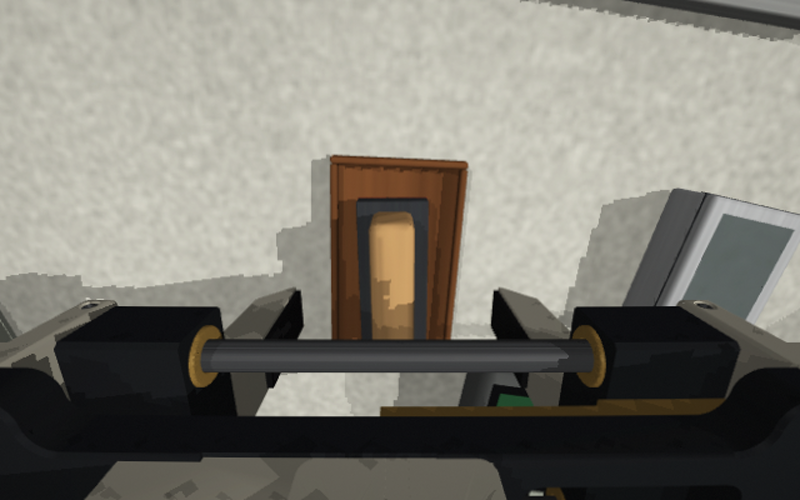

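The block's bar sits centred between the fingers (bar at x≈392 in the picture). I'll close and lift a little.

```bash
python3 -m creep '[{"travel":[0,0,0],"angular":[0,0,0],"gripper":0},{"travel":[0,0,0],"angular":[0,0,0],"gripper":0},{"travel":[0,0,0],"angular":[0,0,0],"gripper":0},{"travel":[0,0,0],"angular":[0,0,0],"gripper":0},{"travel":[0,0,0],"angular":[0,0,0],"gripper":0},{"travel":[0,0,0],"angular":[0,0,0],"gripper":0},{"travel":[0,0,0],"angular":[0,0,0],"gripper":0},{"travel":[0,-20,0],"angular":[0,0,0],"gripper":0},{"travel":[0,-60,0],"angular":[0,0,0],"gripper":0},{"travel":[0,-60,0],"angular":[0,0,0],"gripper":0}]'
python3 - <<'E'
from h import *
st()
# plate frame
a=np.radians(-4.0); ex=np.array([np.cos(a),np.sin(a)]); ey=np.array([-np.sin(a),np.cos(a)]); P0=np.array([.4862,.0303])
print(P0+ey*.082,P0-ey*.082)
plan([*(P0+ey*.081),.090],np.radians(86))
E
```

```text
time_s: 6.32
ee_pos: [0.6966, -0.0901, 0.0877]
tcp_rot: [-1.572, -0.049, 0.035]
ft_force: [1.0, -0.4, -0.8]
finger_gap: 0.009
t 6.33 p [ 0.6966 -0.0901  0.0877] jaw 93.04 yax [ 0.0091 -0.0009 -1.    ] gap 0.009 F [ 0.958  -0.3662 -0.7721] q [ 0.1384  0.6564 -0.0715  1.5072  0.0531  0.9707  1.676 ]
[0.4919 0.1121] [ 0.4805 -0.0515]
travel [-193.8   -4.4  211.8] angular [0.001 0.123 0.009] rows>= 4.6
```

```bash
python3 - <<'E'
from h import *
st()
c=r.capture("wrist"); save(c,"w4",None,1.25)
c=r.capture("side"); save(c,"s4",(340,120,500,240),5)
E
```

```text
t 6.33 p [ 0.6966 -0.0901  0.0877] jaw 93.04 yax [ 0.0091 -0.0009 -1.    ] gap 0.009 F [ 0.958  -0.3662 -0.7721] q [ 0.1384  0.6564 -0.0715  1.5072  0.0531  0.9707  1.676 ]
```

View pics/w4.png

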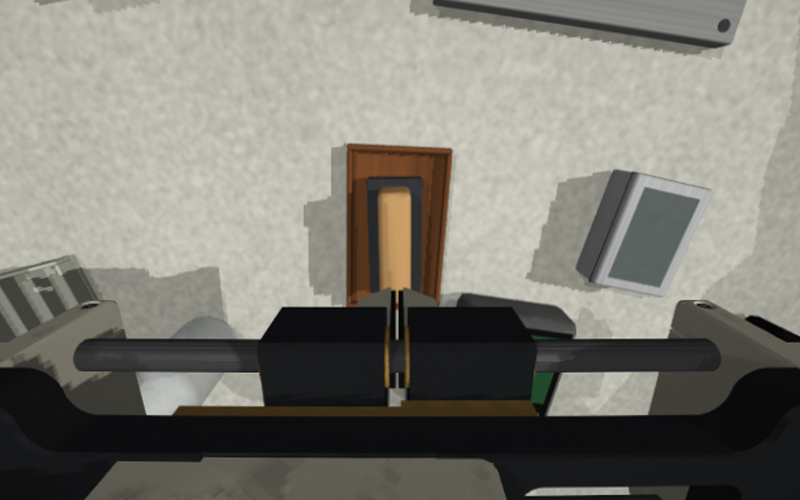

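View pics/s4.png

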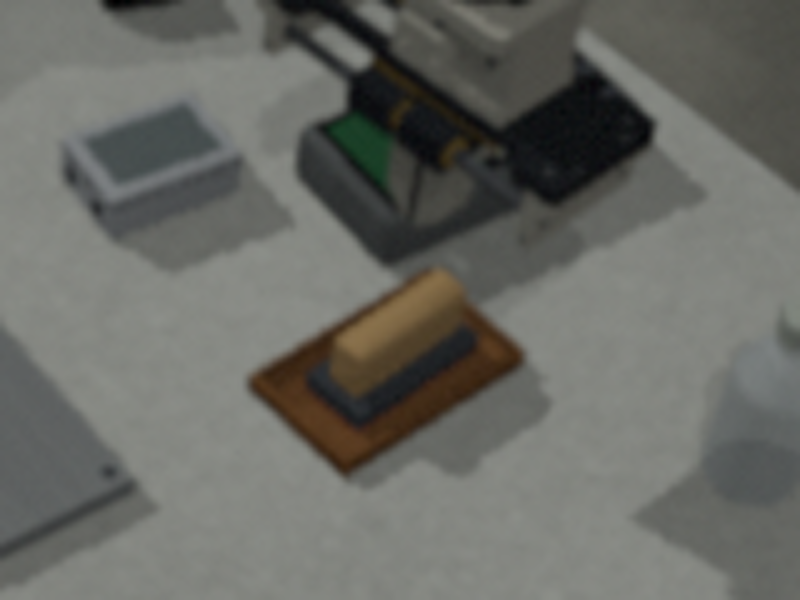

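```bash
python3 - <<'E'
from h import *
s=r.capture("scene"); w=r.capture("wrist"); d=r.capture("side")
zoom(w,270,110,100,140,5,"z7"); zoom(s,215,250,80,90,7,"z8"); zoom(d,380,150,75,75,8,"z9")
p,R,_=tool()
for c in (s,d,w): print(proj(c,[p,p+[0,0,.0188], [.6925,-.089,.05]]))
E
```

```text
[[245.6806 282.7107]
 [243.924  278.1321]
 [248.4938 290.321 ]]
[[420.7172 172.3671]
 [421.7457 167.1486]
 [419.1603 180.4579]]
[[316.1707 222.9151]
 [316.0758 233.8314]
 [316.9016 209.5473]]
```

View pics/z7.png

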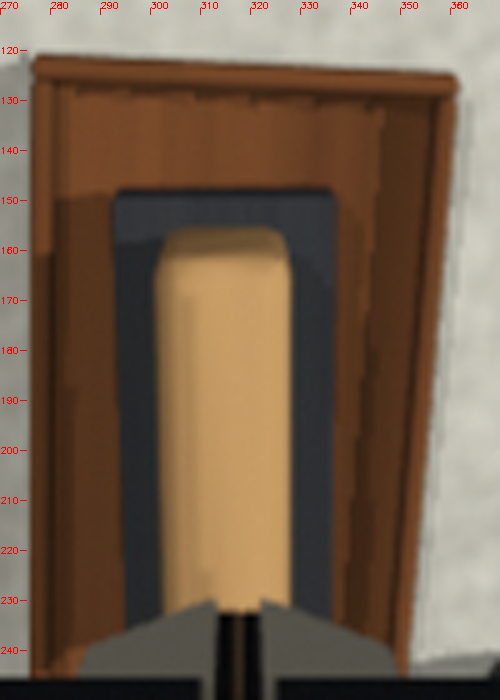

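View pics/z8.png

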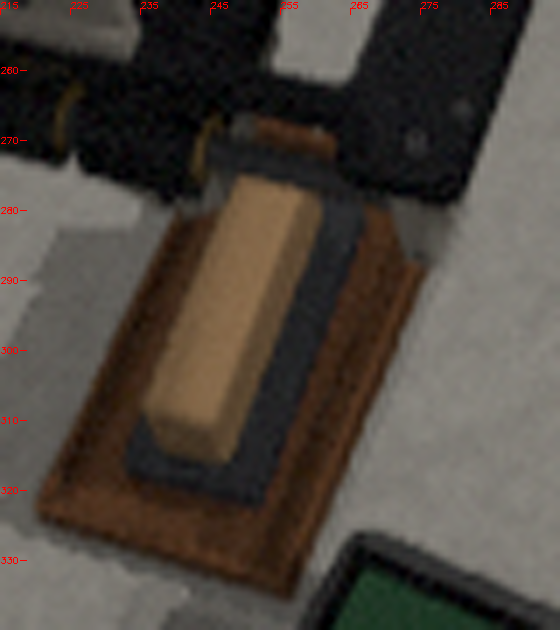

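View pics/z9.png

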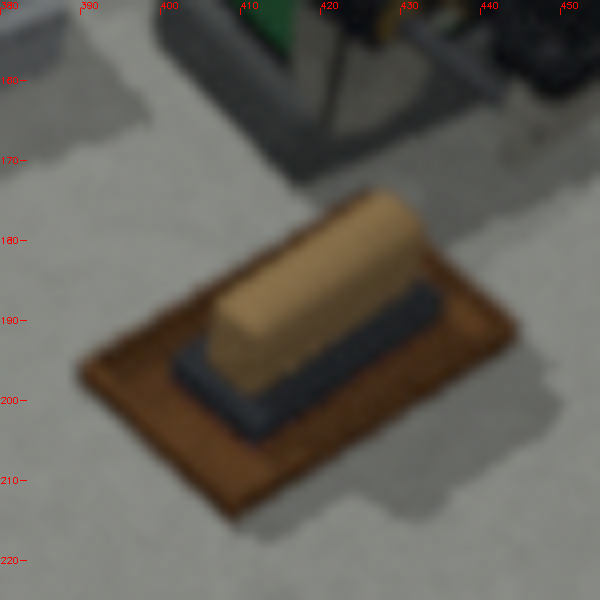

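Neither the close nor the lift took hold. The tips in the pictures sit about 30 mm higher than the reported TCP, so I'll check that before trying again.

```bash
python3 - <<'E'
from h import *
w=r.capture("wrist"); d=r.capture("side"); s=r.capture("scene")
zoom(w,200,200,240,120,3,"z10",20); zoom(d,380,90,110,110,7,"z11"); zoom(s,200,200,110,90,7,"z12")
p,R,_=tool()
for c in (s,d): print(proj(c,[p+[0,0,k*.01] for k in range(0,8)]).round(0).tolist())
E
```

```text
[[246.0, 283.0], [245.0, 280.0], [244.0, 278.0], [243.0, 275.0], [242.0, 273.0], [241.0, 270.0], [240.0, 268.0], [239.0, 265.0]]
[[421.0, 172.0], [421.0, 170.0], [422.0, 167.0], [422.0, 164.0], [423.0, 161.0], [424.0, 158.0], [424.0, 155.0], [425.0, 152.0]]
```

View pics/z10.png

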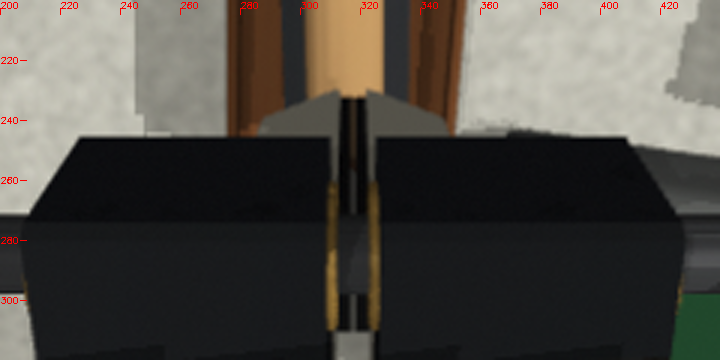

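View pics/z11.png

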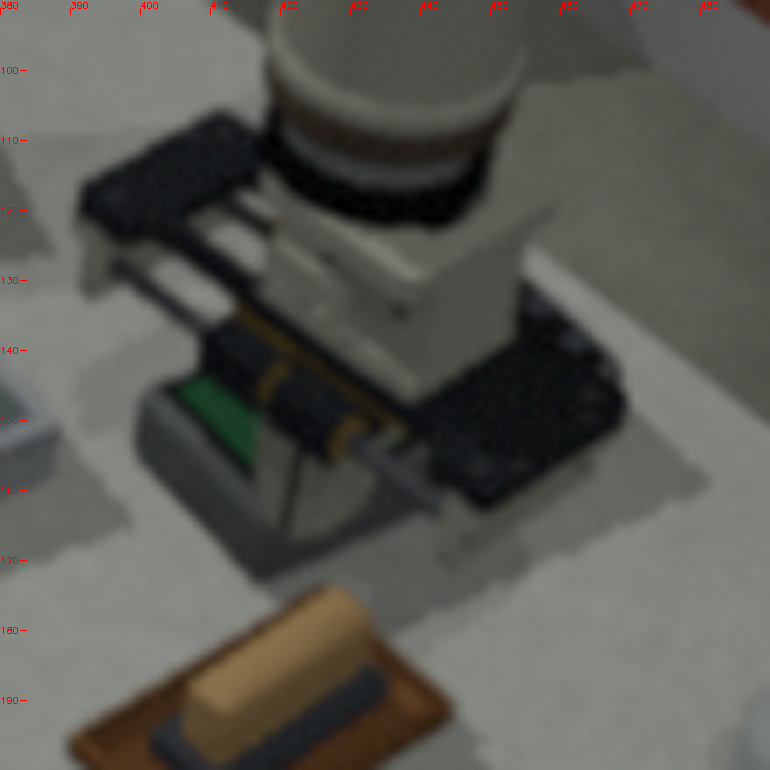

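View pics/z12.png

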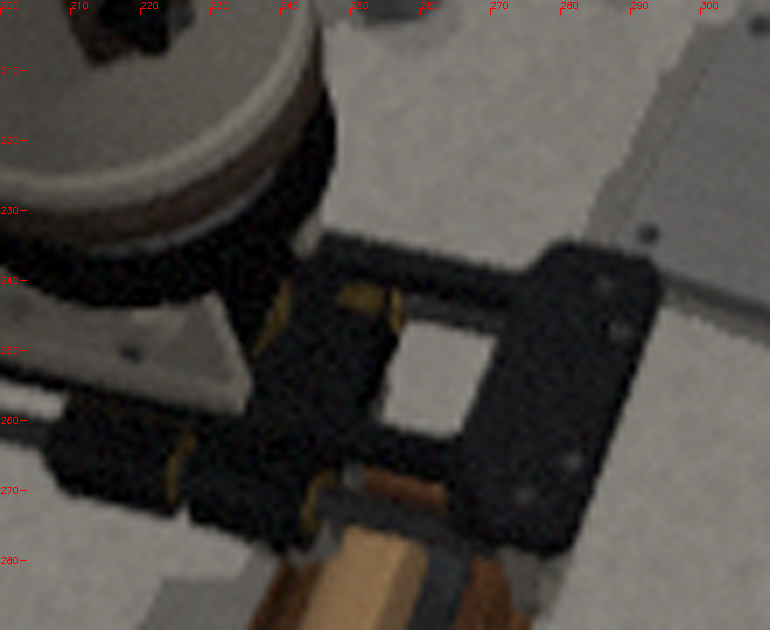

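```bash
python3 - <<'E'
from h import *
import pickle
c=pickle.load(open("w2.pkl","rb"))
print(onz(c,(296,183),.035),onz(c,(347,183),.035))
plan([.6925,-.089,.022],np.radians(93.1))
E
python3 -m creep '[{"travel":[-4,0,0],"angular":[0,0,0.009],"gripper":1},{"travel":[-4,0,0],"angular":[0,0,0.009],"gripper":1},{"travel":[-4,0,0],"angular":[0,0,0.009],"gripper":1},{"travel":[-4,0,0],"angular":[0,0,0.009],"gripper":1},{"travel":[-4,0,0],"angular":[0,0,0.009],"gripper":1},{"travel":[-4,65,1],"angular":[0,0,0.009],"gripper":1},{"travel":[-4,65,1],"angular":[0,0,0.009],"gripper":1},{"travel":[-4,75,1],"angular":[0,0,0.009],"gripper":1},{"travel":[-4,80,1],"angular":[0,0,0.009],"gripper":1},{"travel":[-4,85,1],"angular":[0,0,0.009],"gripper":1},{"travel":[-4,85,1],"angular":[0,0,0.009],"gripper":1}]'
```

```text
[ 0.7371 -0.033   0.035 ] [0.7369 0.0501 0.035 ]
travel [ 0.8 58.8  0.6] angular [-0.    -0.001 -0.002] rows>= 0.9
time_s: 8.1
ee_pos: [0.6888, -0.0889, -0.0027]
tcp_rot: [-1.571, -0.035, 0.048]
ft_force: [-0.2, -0.7, 0.2]
finger_gap: 1.002
```

```bash
python3 - <<'E'
from h import *
st()
c=r.capture("wrist"); save(c,"w5",None,1.25)
c=r.capture("side"); zoom(c,380,100,110,110,7,"z13")
st()
E
```

```text
t 8.1 p [ 0.6888 -0.0889 -0.0027] jaw 93.04 yax [-0.0085 -0.0005 -1.    ] gap 1.002 F [-0.2214 -0.6718  0.1832] q [ 0.1335  0.7654 -0.066   1.5456  0.063   0.8411  1.6674]
t 8.2 p [ 0.6889 -0.0889 -0.0026] jaw 93.05 yax [-0.0082 -0.0005 -1.    ] gap 1.001 F [ 0.9215  0.507  -0.968 ] q [ 0.1335  0.7653 -0.066   1.5455  0.063   0.8411  1.6675]
```

View pics/w5.png

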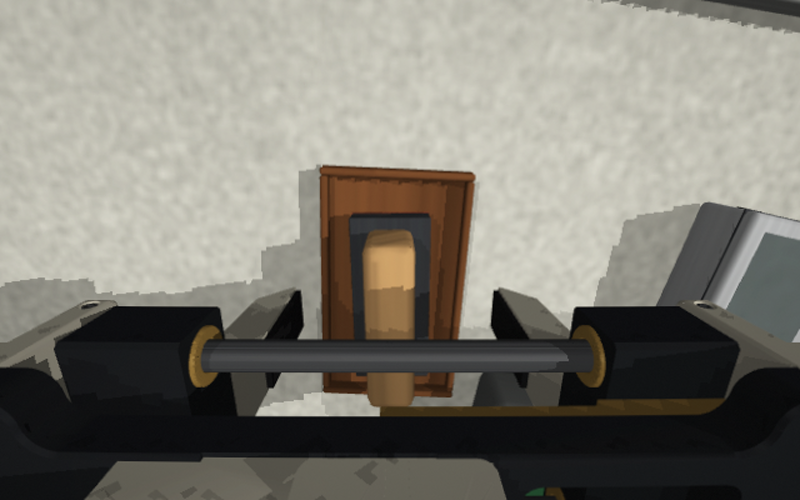

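View pics/z13.png

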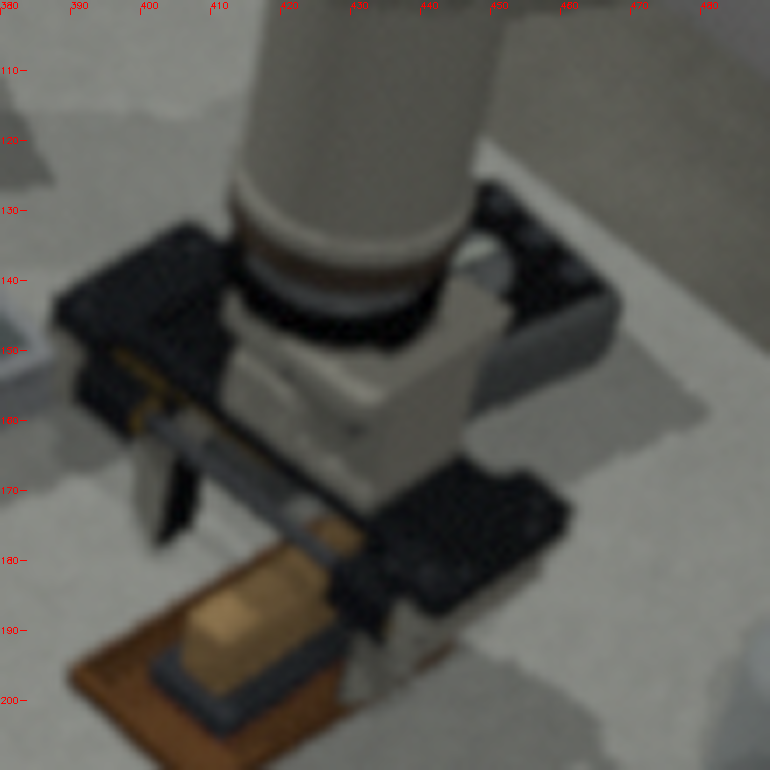

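```bash
python3 -m creep '[{"travel":[4,4,0],"angular":[0,0,-0.008],"gripper":1},{"travel":[4,8,0],"angular":[0,0,-0.008],"gripper":1},{"travel":[4,8,0],"angular":[0,0,-0.008],"gripper":0},{"travel":[4,8,0],"angular":[0,0,-0.008],"gripper":0},{"travel":[4,8,0],"angular":[0,0,-0.008],"gripper":0},{"travel":[4,8,0],"angular":[0,0,-0.008],"gripper":0},{"travel":[4,8,0],"angular":[0,0,-0.008],"gripper":0},{"travel":[4,8,0],"angular":[0,0,-0.008],"gripper":0},{"travel":[4,8,0],"angular":[0,0,-0.008],"gripper":0},{"travel":[4,8,0],"angular":[0,0,-0.008],"gripper":0}]'
python3 - <<'E'
from h import *
c=r.capture("wrist"); save(c,"w6",None,1.25)
st()
E
```

```text
time_s: 9.45
ee_pos: [0.6925, -0.089, -0.0112]
tcp_rot: [-1.571, -0.041, 0.042]
ft_force: [0.0, -0.3, -0.2]
finger_gap: 0.238
t 9.5 p [ 0.6925 -0.0889 -0.0112] jaw 93.04 yax [-0.0009 -0.0003 -1.    ] gap 0.238 F [-0.1354 -1.0771  0.7732] q [ 0.1334  0.7778 -0.0658  1.545   0.0636  0.8219  1.667 ]
```

View pics/w6.png

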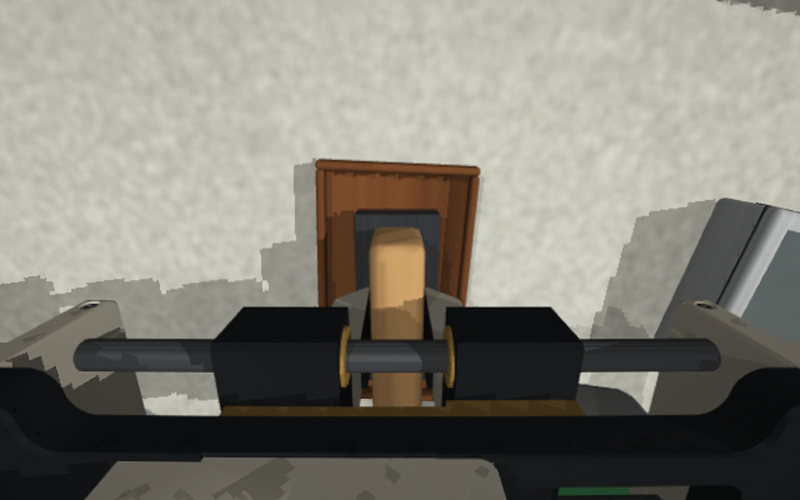

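The bar is gripped (gap 0.238, which is 22 mm). The fingertips really are about 33 mm above the reported TCP, so I'll allow for that from here on. Next I'll lift and carry the block over the plate's left end.

```bash
cat >> h.py <<'E'
PA=np.radians(-4.0); P0=np.array([.4862,.0303])
def PL(x,y):  # plate frame mm -> world
    return P0+np.array([np.cos(PA)*x-np.sin(PA)*y,np.sin(PA)*x+np.cos(PA)*y])/1000
E
python3 - <<'E'
from h import *
plan([*PL(0,81),.05],np.radians(86))
E
```

```text
travel [-189.8  -61.1  210.4] angular [ 0.     0.123 -0.001] rows>= 4.6
```

```bash
python3 -m creep '[{"travel":[0,-20,0],"angular":[0,0,0],"gripper":0},{"travel":[0,-70,0],"angular":[0,0,0],"gripper":0},{"travel":[0,-90,0],"angular":[0,0,0],"gripper":0},{"travel":[-60,-90,67],"angular":[0,0.06,0],"gripper":0},{"travel":[-90,-90,100],"angular":[0,0.123,0],"gripper":0},{"travel":[-120,-90,133],"angular":[0,0.123,0],"gripper":0},{"travel":[-150,-90,167],"angular":[0,0.123,0],"gripper":0},{"travel":[-175,-85,195],"angular":[0,0.123,0],"gripper":0},{"travel":[-190,-61,210],"angular":[0,0.123,0],"gripper":0},{"travel":[-190,-61,210],"angular":[0,0.123,0],"gripper":0},{"travel":[-190,-61,210],"angular":[0,0.123,0],"gripper":0},{"travel":[-190,-61,210],"angular":[0,0.123,0],"gripper":0}]'
python3 - <<'E'
from h import *
c=r.capture("wrist"); save(c,"w7",None,1.25)
c=r.capture("side"); save(c,"s7",(260,100,420,220),5)
st(); plan([*PL(0,81),.005],np.radians(86))
E
```

```text
time_s: 11.0
ee_pos: [0.4934, 0.11, 0.0509]
tcp_rot: [-1.57, 0.056, -0.057]
ft_force: [0.5, -0.5, -1.1]
finger_gap: 0.236
t 11.1 p [0.4928 0.1102 0.0506] jaw 85.9 yax [ 0.0004  0.     -1.    ] gap 0.241 F [-0.4453 -0.6437 -1.1371] q [-0.1959  0.4164 -0.0924  2.032   0.0584  0.6952  1.1739]
travel [-1.1 45.6  0.9] angular [-0.    -0.002  0.   ] rows>= 0.7
```

View pics/w7.png

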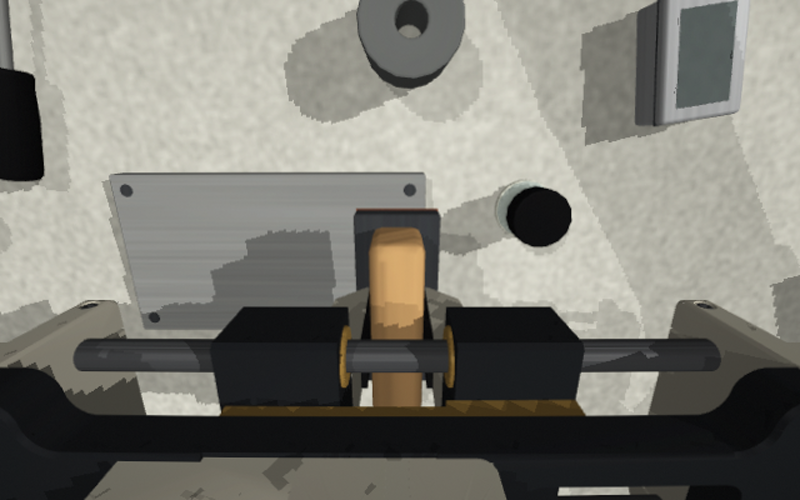

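View pics/s7.png

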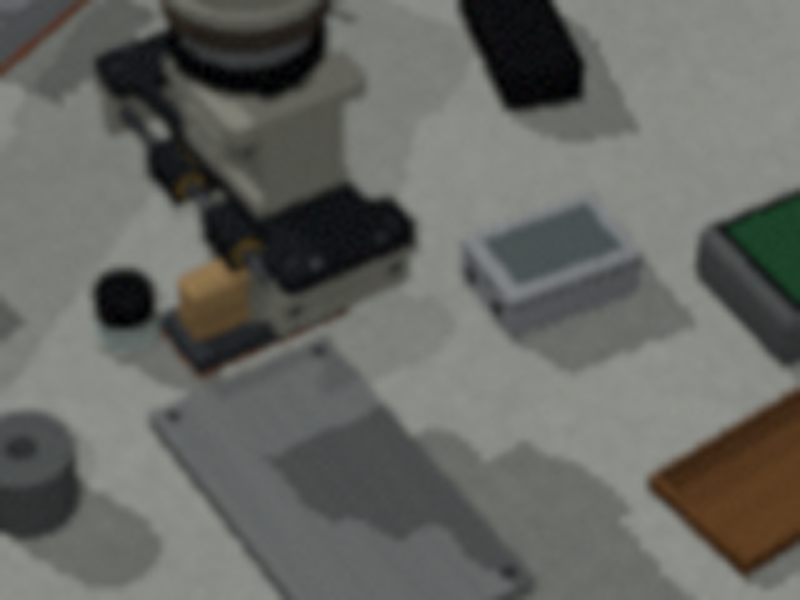

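```bash
python3 -m creep '[{"travel":[-1,25,1],"angular":[0,-0.002,0],"gripper":0},{"travel":[-1,40,1],"angular":[0,-0.002,0],"gripper":0},{"travel":[-1,47,1],"angular":[0,-0.002,0],"gripper":0},{"travel":[-1,47,1],"angular":[0,-0.002,0],"gripper":0},{"travel":[-1,47,1],"angular":[0,-0.002,0],"gripper":0}]'
python3 -m creep '[{"travel":[0,2,0],"angular":[0,0,0],"gripper":0},{"travel":[0,3,0],"angular":[0,0,0],"gripper":0},{"travel":[0,3,0],"angular":[0,0,0],"gripper":0}]'
python3 - <<'E'
from h import *
st()
for i in range(3): r.capture("side"); print(r.read_state()["ft_force"])
E
```

```text
time_s: 11.72
ee_pos: [0.4911, 0.1121, 0.0034]
tcp_rot: [-1.57, 0.053, -0.053]
ft_force: [-0.2, 0.1, -0.4]
finger_gap: 0.237
time_s: 12.1
ee_pos: [0.4906, 0.112, 0.0]
tcp_rot: [-1.57, 0.054, -0.052]
ft_force: [-0.5, -0.7, -1.7]
finger_gap: 0.238
t 12.1 p [0.4906 0.112  0.    ] jaw 86.12 yax [-0.001 -0.    -1.   ] gap 0.238 F [-0.4574 -0.7009 -1.7301] q [-0.2074  0.5047 -0.0848  2.0532  0.0735  0.5875  1.1601]
[ 0.0519  0.6429 -1.7224]
[-0.0495 -0.7774 -1.3287]
[-0.3924  0.3745 -0.9909]
```

```bash
python3 -m creep '[{"travel":[1,1,0],"angular":[0,0,0],"gripper":0},{"travel":[1,1,0],"angular":[0,0,0],"gripper":0}]' | grep -E "pos|force"
python3 -m creep '[{"travel":[0,1,0],"angular":[0,0,0],"gripper":0},{"travel":[0,1,0],"angular":[0,0,0],"gripper":0}]'| grep -E "pos|force"
python3 - <<'E'
from h import *
for i in range(4): r.capture("side"); print(r.read_state()["ft_force"],r.read_state()["ee_pos"])
E
```

```text
ee_pos: [0.4917, 0.1119, -0.0011]
ft_force: [0.4, 0.0, -1.3]
ee_pos: [0.4917, 0.1119, -0.0013]
ft_force: [-2.4, -1.7, 7.0]
[-2.5918 -0.558   7.1679] [ 0.4917  0.1119 -0.0013]
[-2.6769 -0.1051  6.9057] [ 0.4918  0.112  -0.0013]
[-2.6462 -0.5557  7.0592] [ 0.4917  0.1119 -0.0013]
[-2.1045 -0.1938  5.8151] [ 0.4917  0.1119 -0.0013]
```

```bash
python3 -m creep '[{"travel":[0,-0.2,-4],"angular":[0,0,0],"gripper":0},{"travel":[0,-0.2,-10],"angular":[0,0,0],"gripper":0},{"travel":[0,-0.2,-17],"angular":[0,0,0],"gripper":0},{"travel":[0,-0.2,-24],"angular":[0,0,0],"gripper":0}]'; python3 - <<'E'
from h import *
for i in range(2): r.capture("side"); print(r.read_state()["ft_force"],r.read_state()["ee_pos"])
E
```

```text
time_s: 13.45
ee_pos: [0.4909, 0.0882, -0.0013]
tcp_rot: [-1.569, 0.053, -0.054]
ft_force: [0.1, 4.0, 5.0]
finger_gap: 0.237
[-0.4254  1.7601  5.5595] [ 0.4908  0.087  -0.0013]
[1.3291 0.4199 6.0981] [ 0.4909  0.087  -0.0013]
```

```bash
python3 -m creep '[{"travel":[0,0,-8],"angular":[0,0,0],"gripper":0},{"travel":[0,0,-16],"angular":[0,0,0],"gripper":0},{"travel":[0,0,-24],"angular":[0,0,0],"gripper":0},{"travel":[0,0,-32],"angular":[0,0,0],"gripper":0}]'; python3 - <<'E'
from h import *
for i in range(2): r.capture("side"); print(r.read_state()["ft_force"],r.read_state()["ee_pos"])
E
```

```text
time_s: 14.05
ee_pos: [0.4887, 0.0562, -0.0013]
tcp_rot: [-1.569, 0.053, -0.054]
ft_force: [-0.1, 3.3, 5.7]
finger_gap: 0.236
[0.5936 0.9016 6.0998] [ 0.4886  0.0548 -0.0013]
[ 0.9004 -0.0566  7.0327] [ 0.4886  0.0548 -0.0013]
```

```bash
python3 -m creep '[{"travel":[0,-0.1,-8],"angular":[0,0,0],"gripper":0},{"travel":[0,-0.1,-16],"angular":[0,0,0],"gripper":0},{"travel":[0,-0.1,-24],"angular":[0,0,0],"gripper":0},{"travel":[0,-0.1,-32],"angular":[0,0,0],"gripper":0},{"travel":[0,-0.1,-40],"angular":[0,0,0],"gripper":0}]'
python3 - <<'E'
from h import *
plan([*PL(0,-81),-.0013],np.radians(86))
E
```

```text
time_s: 14.78
ee_pos: [0.4858, 0.0162, -0.0013]
tcp_rot: [-1.569, 0.053, -0.053]
ft_force: [0.1, 3.2, 4.9]
finger_gap: 0.239
travel [ -0.7  -0.1 -66.9] angular [-0.001  0.002  0.   ] rows>= 1.1
```

```bash
python3 -m creep '[{"travel":[0,0,-8],"angular":[0,0,0],"gripper":0},{"travel":[0,0,-16],"angular":[0,0,0],"gripper":0},{"travel":[0,0,-24],"angular":[0,0,0],"gripper":0},{"travel":[0,0,-32],"angular":[0,0,0],"gripper":0}]'
python3 - <<'E'
from h import *
plan([*PL(0,-81),-.0013],np.radians(86))
E
```

```text
time_s: 15.28
ee_pos: [0.4835, -0.0157, -0.0013]
tcp_rot: [-1.569, 0.053, -0.053]
ft_force: [0.3, 3.6, 5.3]
finger_gap: 0.235
travel [ -0.6  -0.1 -35. ] angular [-0.001  0.002  0.   ] rows>= 0.6
```

```bash
python3 -m creep '[{"travel":[0,0,-8],"angular":[0,0,0],"gripper":0},{"travel":[0,0,-16],"angular":[0,0,0],"gripper":0},{"travel":[0,0,-24],"angular":[0,0,0],"gripper":0},{"travel":[0,0,-31],"angular":[0,0,0],"gripper":0},{"travel":[0,0,-35],"angular":[0,0,0],"gripper":0},{"travel":[0,0,-35],"angular":[0,0,0],"gripper":0}]'
python3 - <<'E'
from h import *
c=r.capture("wrist"); save(c,"w8",None,1.25)
c=r.capture("side"); save(c,"s8",(260,120,420,240),5)
st()
E
```

```text
time_s: 16.02
ee_pos: [0.481, -0.0512, -0.0013]
tcp_rot: [-1.57, 0.054, -0.054]
ft_force: [1.3, 0.5, 6.5]
finger_gap: 0.237
t 16.12 p [ 0.481  -0.0512 -0.0013] jaw 86.09 yax [-0.0001 -0.0001 -1.    ] gap 0.237 F [0.9125 1.807  6.4145] q [ 0.1171  0.4826 -0.0793  2.1009  0.0694  0.5605  1.4906]
```

View pics/w8.png

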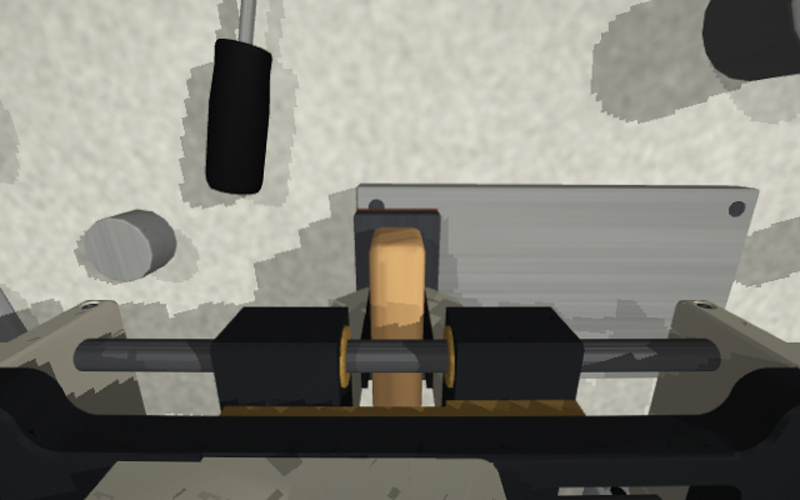

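View pics/s8.png

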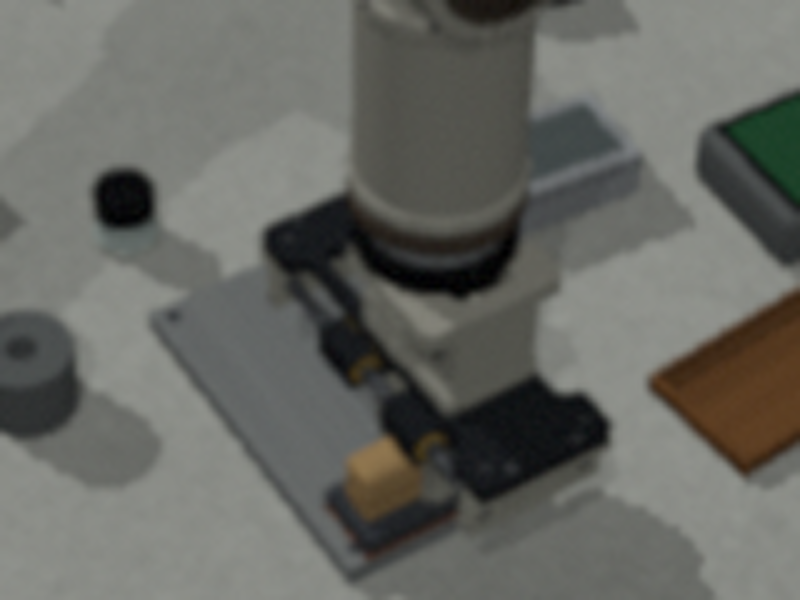

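Wrist picture: the block's left edge (col 355) is flush with the plate's right end (col 357). I'll go 3 mm further, then lift and carry the block back to the tray.

```bash
python3 -m creep '[{"travel":[0,0,-3],"angular":[0,0,0],"gripper":0},{"travel":[0,0,-3],"angular":[0,0,0],"gripper":0},{"travel":[0,-10,-3],"angular":[0,0,0],"gripper":0},{"travel":[0,-60,-3],"angular":[0,0,0],"gripper":0},{"travel":[0,-80,-3],"angular":[0,0,0],"gripper":0},{"travel":[0,-80,-3],"angular":[0,0,0],"gripper":0}]'
python3 - <<'E'
from h import *
import pickle
c=pickle.load(open("w2.pkl","rb"))
# tray outer top corners refined by lines
rectfit(c,[(236.3,112.3),(284.2,112.2),(287,188.5),(242.7,190)],.012,.13,.076)
plan([.6905,-.089,.08],np.radians(91.5))
E
```

```text
time_s: 16.88
ee_pos: [0.4813, -0.0547, 0.0797]
tcp_rot: [-1.571, 0.053, -0.055]
ft_force: [-0.2, 0.2, -1.2]
finger_gap: 0.239
sides [ 76.5 126.2  76.6 128.9] pose [ 0.6905 -0.0891] yaw 0.63 rms mm 1.48
travel [211.1   0.1 -19.9] angular [ 0.001 -0.095  0.002] rows>= 3.4
```

```bash
python3 -m creep '[{"travel":[60,0,-5],"angular":[0,-0.05,0],"gripper":0},{"travel":[120,0,-10],"angular":[0,-0.095,0],"gripper":0},{"travel":[170,0,-15],"angular":[0,-0.095,0],"gripper":0},{"travel":[211,0,-20],"angular":[0,-0.095,0],"gripper":0},{"travel":[211,40,-20],"angular":[0,-0.095,0],"gripper":0},{"travel":[211,50,-20],"angular":[0,-0.095,0],"gripper":0},{"travel":[211,50,-20],"angular":[0,-0.095,0],"gripper":0},{"travel":[211,50,-20],"angular":[0,-0.095,0],"gripper":0}]'
python3 - <<'E'
from h import *
c=r.capture("wrist"); zoom(c,230,100,180,150,4,"w9")
st(); plan([.6905,-.089,-.0105],np.radians(91.5))
# tray predicted rectangle in image
for yaw in (0.6,1.5,3):
    a=np.radians(yaw); L=np.array([[-65,-38],[-65,38]])/1000
    print(yaw,proj(c,[[.6905+np.cos(a)*u-np.sin(a)*v,-.089+np.sin(a)*u+np.cos(a)*v,.012] for u,v in L]))
E
```

```text
time_s: 17.88
ee_pos: [0.69, -0.088, 0.0292]
tcp_rot: [-1.571, -0.022, 0.021]
ft_force: [0.3, -0.3, -0.2]
finger_gap: 0.238
t 17.93 p [ 0.6904 -0.088   0.0296] jaw 91.57 yax [ 0.0011 -0.0003 -1.    ] gap 0.237 F [ 0.5922 -0.6641 -0.2233] q [ 0.1471  0.7208 -0.0873  1.5429  0.075   0.8801  1.6318]
travel [ 0.  40.1 -1. ] angular [0.    0.001 0.001] rows>= 0.6
0.6 [[262.2348 129.433 ]
 [369.961  131.4106]]
1.5 [[260.8259 130.2856]
 [368.5689 130.53  ]]
3 [[258.5157 131.7548]
 [366.2113 129.1109]]
```

View pics/w9.png

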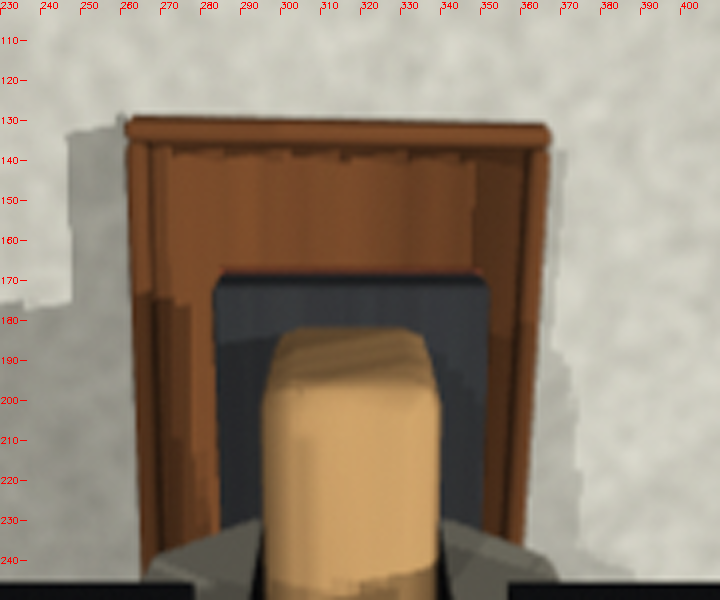

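```bash
python3 -m creep '[{"travel":[0,20,-2],"angular":[0,0.01,0],"gripper":0},{"travel":[0,33,-2],"angular":[0,0.01,0],"gripper":0},{"travel":[0,39,-2],"angular":[0,0.01,0],"gripper":0},{"travel":[0,40.5,-2],"angular":[0,0.01,0],"gripper":0},{"travel":[0,40.5,-2],"angular":[0,0.01,0],"gripper":0},{"travel":[0,40.5,-2],"angular":[0,0.01,0],"gripper":0}]'
```

```text
time_s: 18.68
ee_pos: [0.6881, -0.09, -0.0114]
tcp_rot: [-1.571, -0.01, 0.017]
ft_force: [-7.9, 1.4, 11.6]
finger_gap: 0.237
```

```bash
python3 -m creep '[{"travel":[0,-1,0],"angular":[0,0,0],"gripper":0},{"travel":[0,-1,0],"angular":[0,0,0],"gripper":0.5},{"travel":[0,-1,0],"angular":[0,0,0],"gripper":0.6},{"travel":[0,-1,0],"angular":[0,0,0],"gripper":0.6},{"travel":[0,-1,0],"angular":[0,0,0],"gripper":0.6},{"travel":[0,-20,0],"angular":[0,0,0],"gripper":0.6},{"travel":[0,-70,0],"angular":[0,0,0],"gripper":0.6},{"travel":[0,-120,0],"angular":[0,0,0],"gripper":1},{"travel":[0,-120,0],"angular":[0,0,0],"gripper":1},{"travel":[0,-120,0],"angular":[0,0,0],"gripper":1}]'
python3 - <<'E'
from h import *
c=r.capture("wrist"); save(c,"w10",None,1.25)
s=r.capture("scene"); save(s,"sc10",None,1.25)
st(); plan([.72,.09,.15],np.radians(171.34-90))
plan([.60,.0,.30],np.radians(90))
E
```

```text
time_s: 19.92
ee_pos: [0.6899, -0.09, 0.1088]
tcp_rot: [-1.571, -0.014, 0.013]
ft_force: [-0.8, 0.4, 0.5]
finger_gap: 0.875
t 20.02 p [ 0.6886 -0.0898  0.1066] jaw 90.99 yax [-0.0031  0.0001 -1.    ] gap 0.964 F [-0.7085 -0.7965 -0.0111] q [ 0.1518  0.6314 -0.0902  1.5041  0.0629  1.012   1.6335]
travel [ 34.3 -43.4 179.3] angular [ 0.     0.168 -0.003] rows>= 3.0
travel [ -87.7 -193.1   91.4] angular [-0.     0.017 -0.003] rows>= 3.7
```

View pics/w10.png

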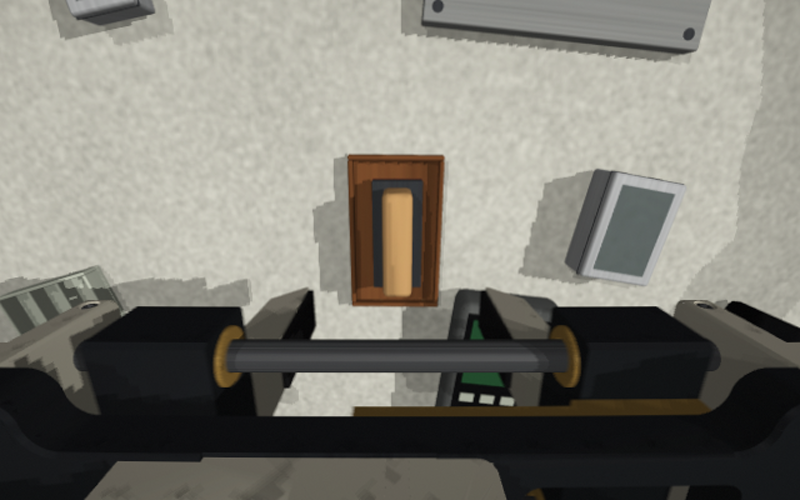

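View pics/sc10.png

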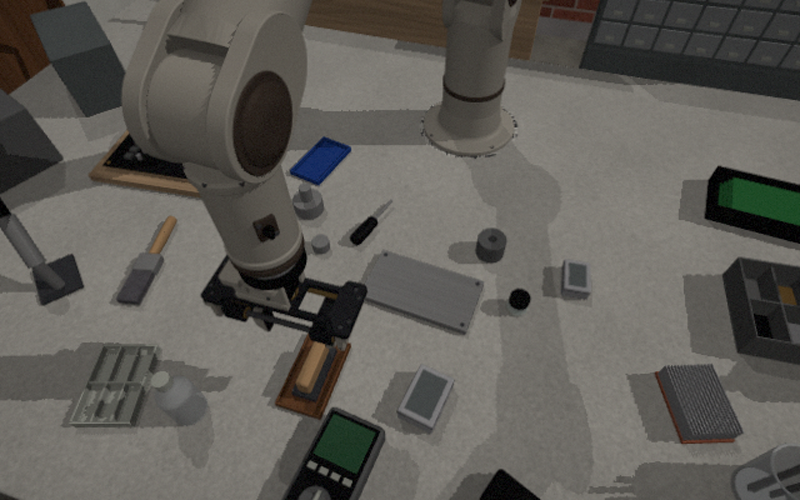

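The block is flat in its tray. The weight has been nudged, from scene column 233 to 246, so I'll re-measure it later. Next is the large enclosure.

```bash
python3 - <<'E'
from h import *
plan([.678,.094,.07],np.radians(81.3))
E
python3 -m creep '[{"travel":[-11,0,60],"angular":[0,0.08,-0.003],"gripper":1},{"travel":[-11,30,120],"angular":[0,0.168,-0.003],"gripper":1},{"travel":[-11,37,184],"angular":[0,0.168,-0.003],"gripper":1},{"travel":[-11,37,184],"angular":[0,0.168,-0.003],"gripper":1},{"travel":[-11,37,184],"angular":[0,0.168,-0.003],"gripper":1},{"travel":[-11,37,184],"angular":[0,0.168,-0.003],"gripper":1}]'
python3 - <<'E'
from h import *
c=r.capture("wrist"); zoom(c,230,100,180,150,4,"w11")
st()
for th in (171.3,):
    a=np.radians(th); L=np.array([[-42,-29],[-42,29],[42,29],[42,-29]])/1000
    print(th,proj(c,[[.6782+np.cos(a)*u-np.sin(a)*v,.0941+np.sin(a)*u+np.cos(a)*v,.032] for u,v in L]))
E
```

```text
travel [ -7.3  36.7 184. ] angular [ 0.     0.169 -0.003] rows>= 3.0
time_s: 20.78
ee_pos: [0.6756, 0.0908, 0.0702]
tcp_rot: [-1.569, 0.119, -0.122]
ft_force: [-0.1, 0.8, -1.0]
finger_gap: 0.998
t 20.82 p [0.6758 0.0907 0.0704] jaw 81.16 yax [ 0.0019 -0.0018 -1.    ] gap 1.001 F [-0.2392  0.2967  0.7181] q [-0.1258  0.6479 -0.0698  1.5676  0.0553  0.9266  1.2019]
171.3 [[353.146  254.1884]
 [287.6645 254.1786]
 [284.3956 160.0031]
 [356.9557 159.9773]]
```

View pics/w11.png

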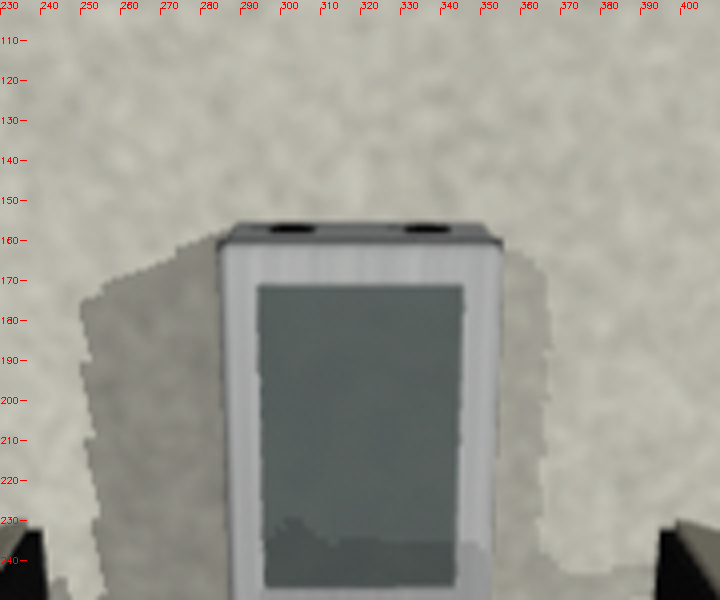

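```bash
python3 - <<'E'
from h import *
plan([.6785,.0927,-.022],np.radians(81.4))
E
python3 -m creep '[{"travel":[2,50,2],"angular":[0,0,0.002],"gripper":1},{"travel":[2,75,2],"angular":[0,0,0.002],"gripper":1},{"travel":[2,88,2],"angular":[0,0,0.002],"gripper":1},{"travel":[2,92,2],"angular":[0,0,0.002],"gripper":1},{"travel":[2,92,2],"angular":[0,0,0.002],"gripper":1}]'
```

```text
travel [ 2.1 92.5  2.6] angular [ 0.002 -0.004  0.002] rows>= 1.5
time_s: 21.45
ee_pos: [0.6788, 0.0951, -0.0205]
tcp_rot: [-1.567, 0.118, -0.12]
ft_force: [0.4, 0.6, 0.2]
finger_gap: 0.999
```

```bash
python3 -m creep '[{"travel":[0,0,-1],"angular":[0,0,0],"gripper":0},{"travel":[0,0,-1],"angular":[0,0,0],"gripper":0},{"travel":[0,0,-1],"angular":[0,0,0],"gripper":0},{"travel":[0,0,-1],"angular":[0,0,0],"gripper":0},{"travel":[0,0,-1],"angular":[0,0,0],"gripper":0},{"travel":[0,0,-1],"angular":[0,0,0],"gripper":0}]'
python3 - <<'E'
from h import *
st()
E
```

```text
time_s: 22.2
ee_pos: [0.6779, 0.0941, -0.0211]
tcp_rot: [-1.568, 0.118, -0.119]
ft_force: [-0.9, -1.7, 3.6]
finger_gap: 0.628
t 22.2 p [ 0.6779  0.0941 -0.0211] jaw 81.35 yax [ 0.0002 -0.0004 -1.    ] gap 0.628 F [-0.8654 -1.6748  3.6174] q [-0.1323  0.7714 -0.0656  1.5874  0.0652  0.7849  1.1943]
```

```bash
python3 - <<'E'
from h import *
plan([*PL(0,0),.04],np.radians(86))
E
python3 -m creep '[{"travel":[0,-10,0],"angular":[0,0,0],"gripper":0},{"travel":[0,-60,0],"angular":[0,0,0],"gripper":0},{"travel":[0,-80,0],"angular":[0,0,0],"gripper":0},{"travel":[0,-80,0],"angular":[0,0,0],"gripper":0},{"travel":[0,-80,0],"angular":[0,0,0],"gripper":0}]'
python3 - <<'E'
from h import *
st()
c=r.capture("wrist"); zoom(c,230,100,180,150,4,"w12")
p,R,_=tool(); top=p+np.array([0,0,-.0211*-1-.0+0]) 
z=p[2]+.0211+.032
for dx in (-2,0,2):
    print(dx,proj(c,[np.r_[(p+R@np.array([-.042+dx/1000,0,v/1000]))[:2],z] for v in (-29,29)]))
plan([*PL(0,0),.04],np.radians(86))
E
```

```text
travel [-180.   -61.1  -91.9] angular [ 0.    -0.081  0.   ] rows>= 3.4
time_s: 22.82
ee_pos: [0.6765, 0.0944, 0.057]
tcp_rot: [-1.568, 0.12, -0.116]
ft_force: [0.1, 0.3, -2.2]
finger_gap: 0.629
t 22.82 p [0.6765 0.0944 0.057 ] jaw 81.37 yax [-0.0025 -0.0003 -1.    ] gap 0.629 F [ 0.0589  0.3389 -2.2087] q [-0.1285  0.6684 -0.0717  1.566   0.056   0.9116  1.2009]
-2 [[256.3633 182.5318]
 [373.6006 182.6863]]
0 [[256.6049 186.4408]
 [373.3671 186.5953]]
2 [[256.8448 190.3183]
 [373.1352 190.4728]]
travel [-178.1   17.2  -91.7] angular [ 0.001 -0.081 -0.003] rows>= 3.2
```

View pics/w12.png

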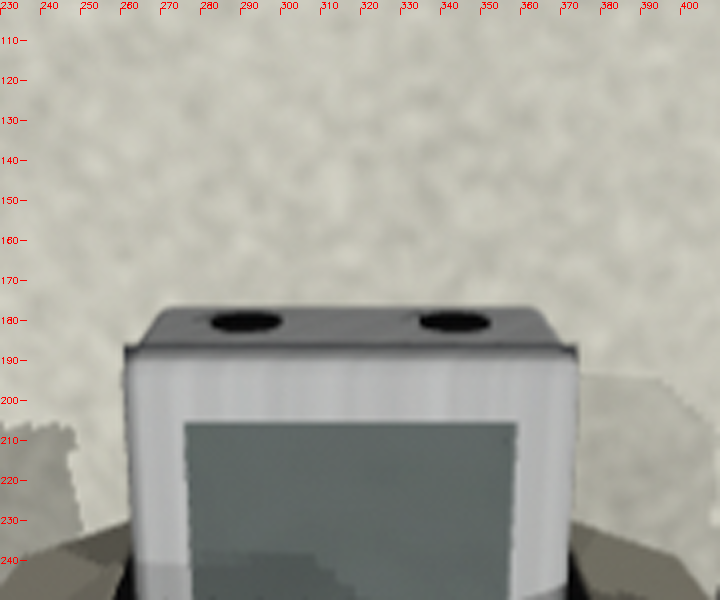

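```bash
python3 -m creep '[{"travel":[-55,0,-28],"angular":[0,-0.03,-0.003],"gripper":0},{"travel":[-110,0,-57],"angular":[0,-0.081,-0.003],"gripper":0},{"travel":[-150,5,-77],"angular":[0,-0.081,-0.003],"gripper":0},{"travel":[-178,17,-92],"angular":[0,-0.081,-0.003],"gripper":0},{"travel":[-178,35,-92],"angular":[0,-0.081,-0.003],"gripper":0},{"travel":[-178,35,-92],"angular":[0,-0.081,-0.003],"gripper":0},{"travel":[-178,35,-92],"angular":[0,-0.081,-0.003],"gripper":0},{"travel":[-178,35,-92],"angular":[0,-0.081,-0.003],"gripper":0}]'
python3 - <<'E'
from h import *
st()
c=r.capture("wrist"); save(c,"w13",None,1.25)
d=r.capture("side"); save(d,"s13",(260,120,420,240),5)
st();plan([*PL(0,0),-.006],np.radians(86))
E
```

```text
time_s: 23.88
ee_pos: [0.4888, 0.0306, 0.0239]
tcp_rot: [-1.57, 0.052, -0.058]
ft_force: [0.4, 0.3, -1.2]
finger_gap: 0.632
t 23.88 p [0.4888 0.0306 0.0239] jaw 86.02 yax [ 0.0038 -0.0001 -1.    ] gap 0.632 F [ 0.4135  0.3266 -1.1729] q [-0.0365  0.4411 -0.0966  2.0823  0.0721  0.6175  1.3187]
t 23.98 p [0.4886 0.0305 0.0239] jaw 86.02 yax [ 0.0038 -0.0001 -1.    ] gap 0.627 F [ 0.1362 -0.4689 -1.2267] q [-0.0365  0.4408 -0.0966  2.0826  0.0722  0.6174  1.3187]
travel [-2.5 29.9 -0.4] angular [-0.     0.     0.004] rows>= 0.5
```

View pics/w13.png

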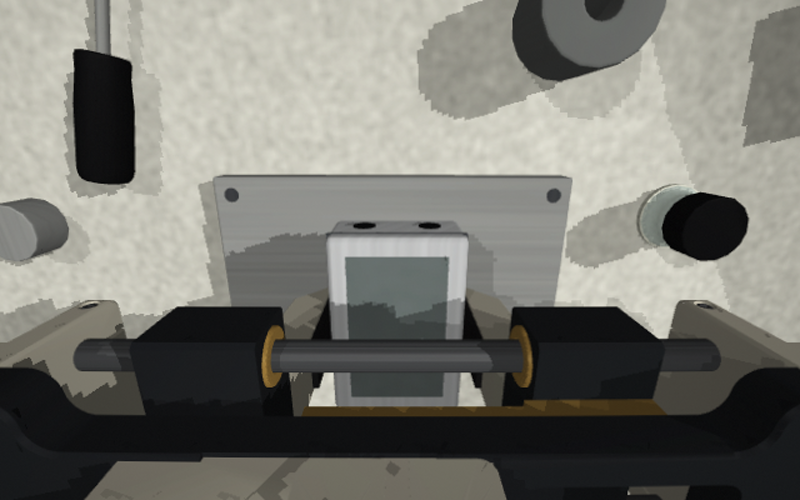

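View pics/s13.png

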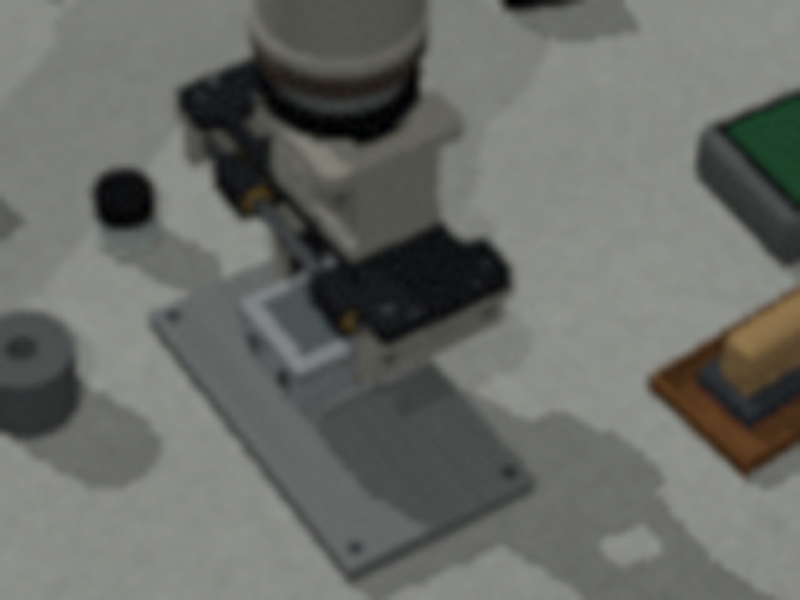

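```bash
python3 - <<'E'
from h import *
c=r.capture("wrist"); zoom(c,160,130,320,70,2,"z14",20)
a=onz(c,(232/1.25,195/1.25),.014);b=onz(c,(553/1.25,195/1.25),.014)
print(a,b,PL(-45,-90),PL(-45,90),np.degrees(np.arctan2(b[1]-a[1],b[0]-a[0]))-90)
E
```

```text
[ 0.4348 -0.0571  0.014 ] [0.4471 0.1221 0.014 ] [ 0.435  -0.0563] [0.4476 0.1232] -3.9230407118023436
```

View pics/z14.png

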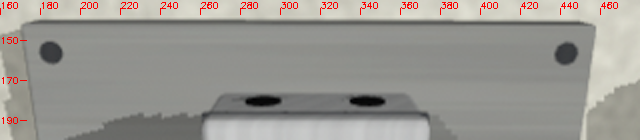

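```bash
sed -i 's/P0=np.array(\[.4862,.0303\])/P0=np.array([.4860,.0298])/' h.py; python3 -m creep '[{"travel":[-2.5,15,-1],"angular":[0,0,0.004],"gripper":0},{"travel":[-2.5,25,-1],"angular":[0,0,0.004],"gripper":0},{"travel":[-2.5,28,-1],"angular":[0,0,0.004],"gripper":0},{"travel":[-2.5,28,-1],"angular":[0,0,0.004],"gripper":0},{"travel":[-2.5,28,-1],"angular":[0,0,0.004],"gripper":0}]'
python3 - <<'E'
from h import *
st();plan([*PL(0,0),-.007],np.radians(86))
E
```

```text
time_s: 24.65
ee_pos: [0.4858, 0.0295, -0.0043]
tcp_rot: [-1.57, 0.055, -0.054]
ft_force: [-0.1, 0.7, -2.4]
finger_gap: 0.631
t 24.65 p [ 0.4858  0.0295 -0.0043] jaw 86.0 yax [-0.0006  0.0001 -1.    ] gap 0.631 F [-0.1235  0.7176 -2.3616] q [-0.04    0.4927 -0.0905  2.0937  0.0804  0.559   1.3131]
travel [0.2 2.7 0.3] angular [-0.     0.    -0.001] rows>= 0.0
```

```bash
python3 -m creep '[{"travel":[0,1.5,0],"angular":[0,0,0],"gripper":0},{"travel":[0,2.5,0],"angular":[0,0,0],"gripper":0},{"travel":[0,2.5,0],"angular":[0,0,0],"gripper":0}]'
python3 -m creep '[{"travel":[0,0.6,0],"angular":[0,0,0],"gripper":0},{"travel":[0,0.6,0],"angular":[0,0,0],"gripper":0}]'
```

```text
time_s: 25.02
ee_pos: [0.4855, 0.0295, -0.0069]
tcp_rot: [-1.57, 0.056, -0.054]
ft_force: [-0.5, 0.3, -2.2]
finger_gap: 0.63
time_s: 25.28
ee_pos: [0.4856, 0.0295, -0.0072]
tcp_rot: [-1.57, 0.055, -0.054]
ft_force: [-1.2, 0.2, 3.6]
finger_gap: 0.628
```

Contact (3.6 N). I'll release slowly, raise clear and look.

```bash
python3 -m creep '[{"travel":[0,-0.4,0],"angular":[0,0,0],"gripper":0.7},{"travel":[0,-0.4,0],"angular":[0,0,0],"gripper":0.85},{"travel":[0,-0.4,0],"angular":[0,0,0],"gripper":1},{"travel":[0,-0.4,0],"angular":[0,0,0],"gripper":1},{"travel":[0,-10,0],"angular":[0,0,0],"gripper":1},{"travel":[0,-60,0],"angular":[0,0,0],"gripper":1},{"travel":[0,-110,0],"angular":[0,0,0],"gripper":1},{"travel":[-20,-150,0],"angular":[0,0,0],"gripper":1},{"travel":[-20,-150,0],"angular":[0,0,0],"gripper":1},{"travel":[-20,-150,0],"angular":[0,0,0],"gripper":1}]'
python3 - <<'E'
from h import *
c=r.capture("wrist"); save(c,"w15",None,1.25); zoom(c,225,130,180,120,4,"z15")
st()
for n in ("scene","side"):
    k=r.capture(n)
    for t in ("weight","small0_mid","large0_mid"): print(n,t,[(round(d["score"],2),np.round(d["rect"]).tolist()) for d in r.spot_in(t,n)[:3]])
E
```

```text
time_s: 26.52
ee_pos: [0.4658, 0.0308, 0.1426]
tcp_rot: [-1.57, 0.055, -0.055]
ft_force: [-1.0, 0.2, -0.8]
finger_gap: 0.999
t 26.57 p [0.4653 0.0307 0.1419] jaw 86.0 yax [-0.0019 -0.0001 -1.    ] gap 0.999 F [ 0.1549 -1.0067 -0.4435] q [-0.0169  0.2138 -0.1195  2.0547  0.0327  0.8766  1.3463]
scene weight [(0.74, [236.0, 145.0, 257.0, 173.0]), (0.66, [220.0, 263.0, 279.0, 336.0])]
scene small0_mid [(0.69, [449.0, 208.0, 472.0, 238.0])]
scene large0_mid [(0.64, [322.0, 210.0, 357.0, 248.0])]
side weight [(0.86, [343.0, 286.0, 369.0, 315.0])]
side small0_mid [(0.96, [228.0, 147.0, 260.0, 165.0]), (0.72, [363.0, 258.0, 375.0, 273.0])]
side large0_mid []
```

View pics/w15.png

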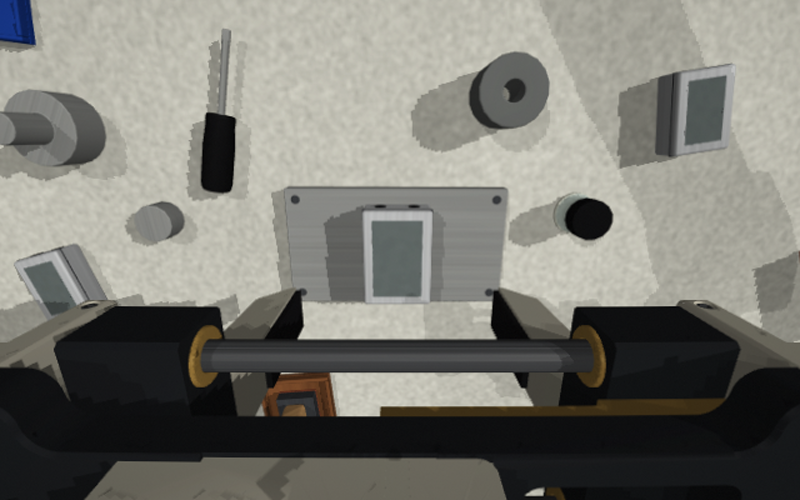

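View pics/z15.png

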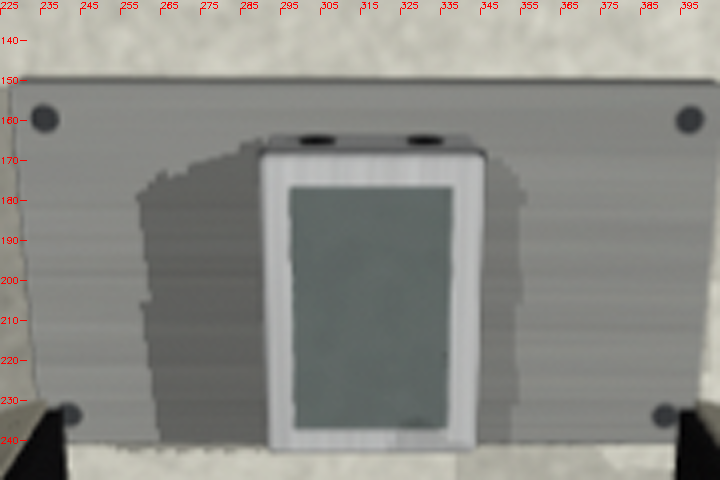

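```bash
python3 - <<'E'
from h import *
c=r.capture("wrist")
A=rectfit(c,[(236,159.7),(397.5,159.7),(391.3,233.5),(242.3,233.5)],.014,.09,.18)
B=rectfit(c,[(290.5,168.2),(346,168.2),(343.6,242),(292,242.3)],.046,.084,.058)
B=rectfit(c,[(297.5,176.5),(338.2,176.5),(336.6,237.2),(298.3,237.3)],.046,.064,.044)
a=np.radians(-4); d=B[0]-A[0]; print("dx,dy in plate mm",(d@[np.cos(a),np.sin(a)])*1000,(d@[-np.sin(a),np.cos(a)])*1000)
print(onz(c,(140/1.25*0+12/1.25,130/1.25),.064))
E
```

```text
sides [179.9  89.4 179.4  89.4] pose [0.4852 0.0299] yaw 176.07 rms mm 0.36
sides [56.  81.8 56.4 82.2] pose [0.4848 0.0313] yaw 175.93 rms mm 1.35
sides [41.4 67.5 41.6 67.6] pose [0.4861 0.0308] yaw 175.86 rms mm 2.18
dx,dy in plate mm 0.9139785378583919 0.9626324874596933
[ 0.362  -0.2397  0.064 ]
```

```bash
python3 - <<'E'
from h import *
c=r.capture("wrist")
B=rectfit(c,[(544,60),(586.5,52.8),(580,117.5),(536,124)],.026,.066,.046)
B=rectfit(c,[(553.5,66.5),(580,62),(573.5,111),(549,115)],.026,.066,.046)
plan([.39,.286,.10],np.radians(96))
E
```

```text
sides [41.6 62.1 45.7 61.5] pose [0.3839 0.2851] yaw 3.59 rms mm 2.75
sides [26.1 46.8 25.2 46.7] pose [0.3838 0.2875] yaw 3.68 rms mm 14.0
travel [-93.2  42.4 249.2] angular [-0.    -0.175 -0.002] rows>= 4.3
```

```bash
python3 -m creep '[{"travel":[-20,20,62],"angular":[0,-0.07,0],"gripper":1},{"travel":[-45,40,124],"angular":[0,-0.14,0],"gripper":1},{"travel":[-70,60,186],"angular":[0,-0.14,0],"gripper":1},{"travel":[-99,65,249],"angular":[0,-0.14,0],"gripper":1},{"travel":[-99,72,249],"angular":[0,-0.14,0],"gripper":1},{"travel":[-99,72,249],"angular":[0,-0.14,0],"gripper":1},{"travel":[-99,72,249],"angular":[0,-0.14,0],"gripper":1},{"travel":[-99,72,249],"angular":[0,-0.14,0],"gripper":1}]'
python3 - <<'E'
from h import *
c=r.capture("wrist"); zoom(c,230,100,180,150,4,"w16")
st()
E
```

```text
time_s: 28.08
ee_pos: [0.3853, 0.2847, 0.0709]
tcp_rot: [-1.571, -0.053, 0.053]
ft_force: [-0.6, -0.0, 0.1]
finger_gap: 0.999
t 28.12 p [0.3853 0.2848 0.0709] jaw 93.87 yax [-0.0003 -0.0002 -1.    ] gap 0.999 F [-0.1283 -0.1145 -0.0362] q [-0.4582  0.3562 -0.274   2.076   0.1425  0.727   0.8158]
```

View pics/w16.png

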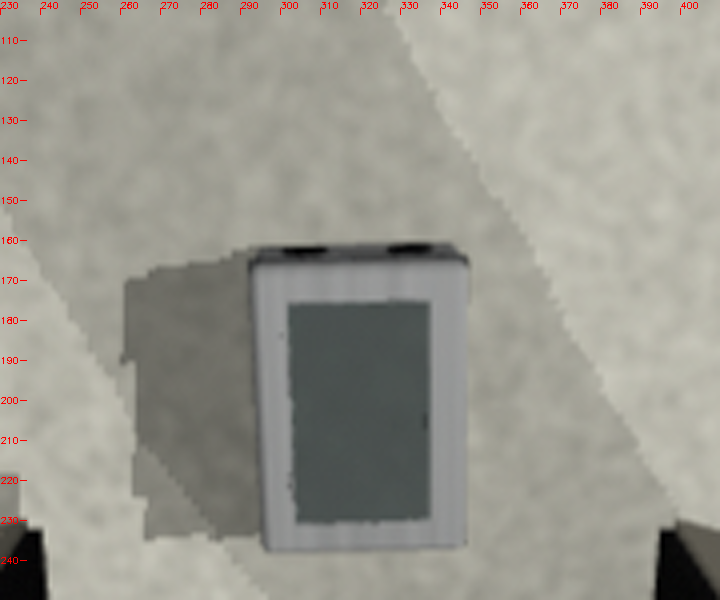

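```bash
python3 - <<'E'
from h import *
c=r.capture("wrist")
B=rectfit(c,[(293,165.5),(346.5,164.8),(346.2,236),(296,237)],.026,.066,.046)
C=rectfit(c,[(302.2,175.8),(337.5,175.2),(337.6,229.7),(303.8,230.6)],.026,.05,.032)
plan([*B[0],-.023],np.radians(B[1]+90))
E
```

```text
sides [44.3 64.3 44.8 64.7] pose [0.3829 0.2883] yaw 5.08 rms mm 1.06
sides [29.5 49.4 30.  49.7] pose [0.3842 0.2883] yaw 5.04 rms mm 1.16
travel [-2.  93.9  3.4] angular [ 0.    -0.021 -0.   ] rows>= 1.5
```

```bash
python3 -m creep '[{"travel":[-2,50,3],"angular":[0,-0.021,0],"gripper":1},{"travel":[-2,75,3],"angular":[0,-0.021,0],"gripper":1},{"travel":[-2,88,3],"angular":[0,-0.021,0],"gripper":1},{"travel":[-2,92,3],"angular":[0,-0.021,0],"gripper":1},{"travel":[-2,92,3],"angular":[0,-0.021,0],"gripper":1},{"travel":[-2,92,3],"angular":[0,-0.021,0],"gripper":0},{"travel":[-2,92,3],"angular":[0,-0.021,0],"gripper":0},{"travel":[-2,92,3],"angular":[0,-0.021,0],"gripper":0},{"travel":[-2,92,3],"angular":[0,-0.021,0],"gripper":0},{"travel":[-2,92,3],"angular":[0,-0.021,0],"gripper":0},{"travel":[-2,92,3],"angular":[0,-0.021,0],"gripper":0},{"travel":[-2,92,3],"angular":[0,-0.021,0],"gripper":0}]'
python3 - <<'E'
from h import *
st()
E
```

```text
time_s: 29.68
ee_pos: [0.3819, 0.2887, -0.0214]
tcp_rot: [-1.57, -0.071, 0.073]
ft_force: [-0.2, -0.9, 1.3]
finger_gap: 0.497
t 29.68 p [ 0.3819  0.2887 -0.0214] jaw 95.22 yax [-0.0012 -0.0005 -1.    ] gap 0.497 F [-0.2023 -0.8644  1.3283] q [-0.5121  0.527  -0.2273  2.1112  0.2264  0.5272  0.7558]
```

```bash
python3 -m creep '[{"travel":[0,-10,0],"angular":[0,0,0],"gripper":0},{"travel":[0,-60,0],"angular":[0,0,0],"gripper":0},{"travel":[0,-110,0],"angular":[0,0,0],"gripper":0},{"travel":[0,-120,0],"angular":[0,0,0],"gripper":0},{"travel":[0,-120,0],"angular":[0,0,0],"gripper":0},{"travel":[0,-120,0],"angular":[0,0,0],"gripper":0}]'
python3 - <<'E'
from h import *
st()
c=r.capture("wrist"); zoom(c,230,140,180,130,4,"w17")
p,R,_=tool(); z=p[2]+.0214+.026
for dx in (-1,1,3):
    print(dx,proj(c,[np.r_[(p+R@np.array([u/1000+dx/1000,0,v/1000]))[:2],z] for u in (-33,33) for v in (-23,23)]).round(1).tolist())
plan([.4856,.0300,.10],np.radians(86))
E
```

```text
time_s: 30.42
ee_pos: [0.381, 0.2881, 0.0972]
tcp_rot: [-1.571, -0.069, 0.074]
ft_force: [0.2, -0.2, -0.9]
finger_gap: 0.499
t 30.43 p [0.381  0.2881 0.0972] jaw 95.23 yax [-0.0033 -0.0016 -1.    ] gap 0.499 F [ 0.249  -0.1657 -0.9316] q [-0.4432  0.3141 -0.3009  2.0588  0.1279  0.7896  0.8413]
-1 [[271.5, 198.5], [359.5, 198.6], [276.6, 305.2], [354.5, 305.4]]
1 [[271.6, 202.1], [359.3, 202.3], [276.7, 308.1], [354.4, 308.2]]
3 [[271.8, 205.8], [359.1, 205.9], [276.9, 310.9], [354.2, 311.1]]
travel [  80.8   -2.9 -266.6] angular [ 0.002  0.161 -0.004] rows>= 4.5
```

View pics/w17.png

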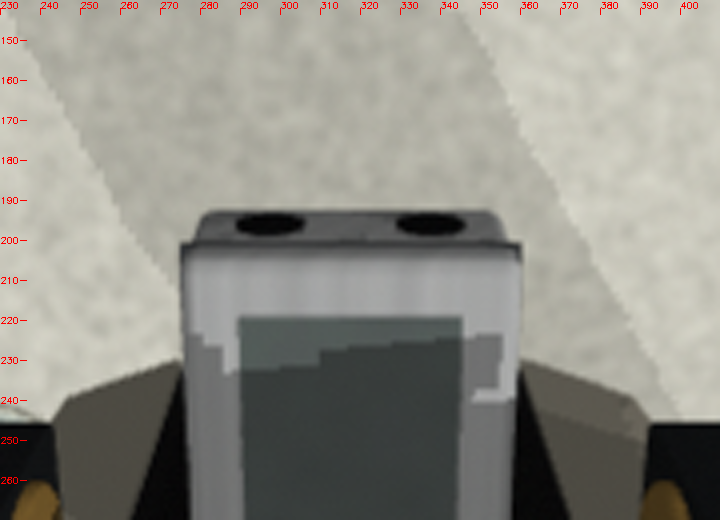

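```bash
python3 -m creep '[{"travel":[18,-5,-60],"angular":[0,0.08,0],"gripper":0},{"travel":[36,-5,-120],"angular":[0,0.161,-0.003],"gripper":0},{"travel":[54,-5,-180],"angular":[0,0.161,-0.003],"gripper":0},{"travel":[72,0,-235],"angular":[0,0.161,-0.003],"gripper":0},{"travel":[81,20,-267],"angular":[0,0.161,-0.003],"gripper":0},{"travel":[81,40,-267],"angular":[0,0.161,-0.003],"gripper":0},{"travel":[81,55,-267],"angular":[0,0.161,-0.003],"gripper":0},{"travel":[81,55,-267],"angular":[0,0.161,-0.003],"gripper":0},{"travel":[81,55,-267],"angular":[0,0.161,-0.003],"gripper":0}]'
python3 - <<'E'
from h import *
c=r.capture("wrist"); zoom(c,160,130,320,130,2,"w18",20)
d=r.capture("side"); save(d,"s18",(260,120,420,240),5)
st();plan([.4856,.0300,.0265],np.radians(86))
E
```

```text
time_s: 31.6
ee_pos: [0.487, 0.0313, 0.0436]
tcp_rot: [-1.57, 0.052, -0.055]
ft_force: [0.1, 0.4, -1.3]
finger_gap: 0.501
t 31.7 p [0.4876 0.0311 0.0441] jaw 86.06 yax [ 0.0032  0.0002 -1.    ] gap 0.501 F [-0.6348 -0.2625 -1.9586] q [-0.0149  0.4043 -0.1229  2.0755  0.0787  0.6628  1.3121]
travel [-2.  17.6 -1.2] angular [-0.     0.001  0.003] rows>= 0.3
```

View pics/w18.png

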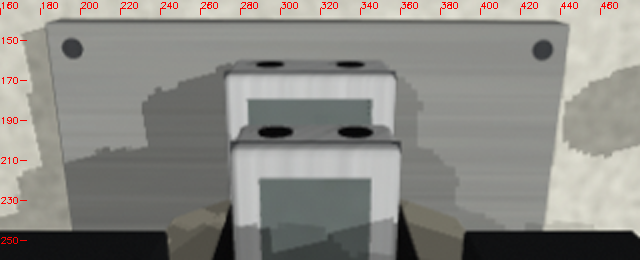

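View pics/s18.png

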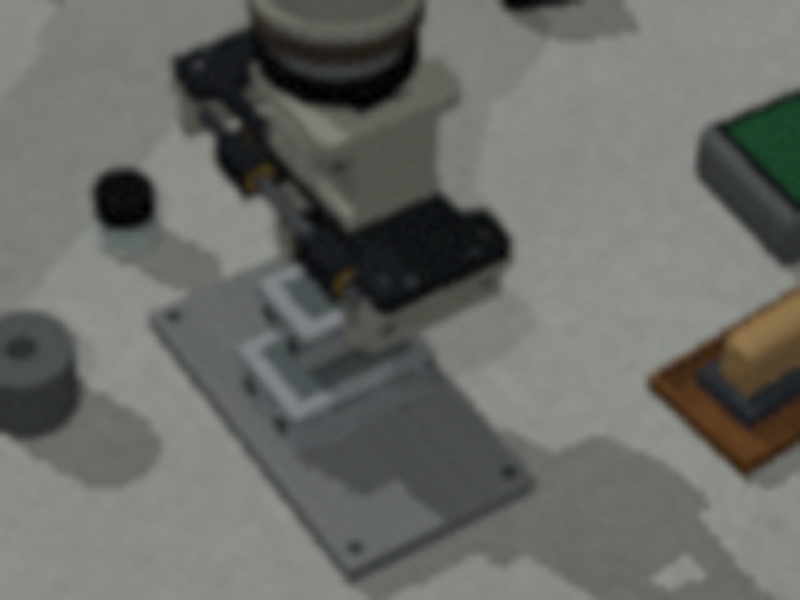

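```bash
python3 -m creep '[{"travel":[-2,8,-1.2],"angular":[0,0,0.003],"gripper":0},{"travel":[-2,14,-1.2],"angular":[0,0,0.003],"gripper":0},{"travel":[-2,17.5,-1.2],"angular":[0,0,0.003],"gripper":0},{"travel":[-2,17.5,-1.2],"angular":[0,0,0.003],"gripper":0},{"travel":[-2,17.5,-1.2],"angular":[0,0,0.003],"gripper":0}]'
python3 -m creep '[{"travel":[0,1,0],"angular":[0,0,0],"gripper":0},{"travel":[0,1.5,0],"angular":[0,0,0],"gripper":0},{"travel":[0,1.5,0],"angular":[0,0,0],"gripper":0}]'
```

```text
time_s: 32.33
ee_pos: [0.4851, 0.0295, 0.026]
tcp_rot: [-1.57, 0.056, -0.054]
ft_force: [0.0, 0.3, -0.7]
finger_gap: 0.501
time_s: 32.7
ee_pos: [0.4851, 0.0295, 0.0246]
tcp_rot: [-1.57, 0.055, -0.054]
ft_force: [-1.0, 0.6, 0.5]
finger_gap: 0.5
```

```bash
python3 -m creep '[{"travel":[0,0.4,0],"angular":[0,0,0],"gripper":0},{"travel":[0,0.4,0],"angular":[0,0,0],"gripper":0}]'
```

```text
time_s: 32.95
ee_pos: [0.4851, 0.0295, 0.0246]
tcp_rot: [-1.57, 0.055, -0.054]
ft_force: [-1.4, 0.9, 5.8]
finger_gap: 0.497
```

Contact. I'll release, rise and look.

```bash
python3 -m creep '[{"travel":[0,-0.5,0],"angular":[0,0,0],"gripper":0.58},{"travel":[0,-0.5,0],"angular":[0,0,0],"gripper":0.7},{"travel":[0,-0.5,0],"angular":[0,0,0],"gripper":0.9},{"travel":[0,-0.5,0],"angular":[0,0,0],"gripper":1},{"travel":[0,-10,0],"angular":[0,0,0],"gripper":1},{"travel":[0,-60,0],"angular":[0,0,0],"gripper":1},{"travel":[-10,-110,0],"angular":[0,0,0],"gripper":1},{"travel":[-20,-130,0],"angular":[0,0,0],"gripper":1},{"travel":[-20,-130,0],"angular":[0,0,0],"gripper":1},{"travel":[-20,-130,0],"angular":[0,0,0],"gripper":1}]'
python3 - <<'E'
from h import *
c=r.capture("wrist"); save(c,"w19",None,1.25); zoom(c,225,130,180,120,4,"z19")
st()
E
```

```text
time_s: 34.2
ee_pos: [0.4649, 0.0307, 0.1537]
tcp_rot: [-1.57, 0.056, -0.054]
ft_force: [-0.9, 0.4, -0.1]
finger_gap: 0.998
t 34.25 p [0.4647 0.0307 0.1532] jaw 86.0 yax [-0.0024  0.0001 -1.    ] gap 0.998 F [-0.7569 -0.739   0.2643] q [ 0.0063  0.1982 -0.1443  2.0445  0.0355  0.9036  1.3436]
```

View pics/w19.png

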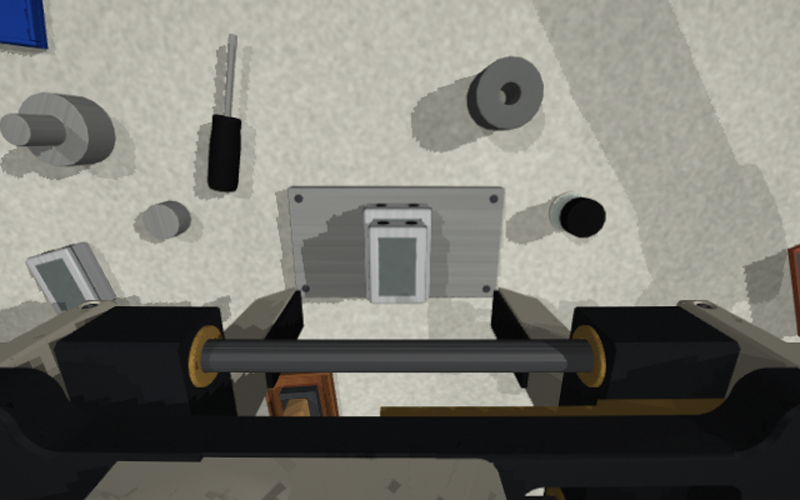

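View pics/z19.png

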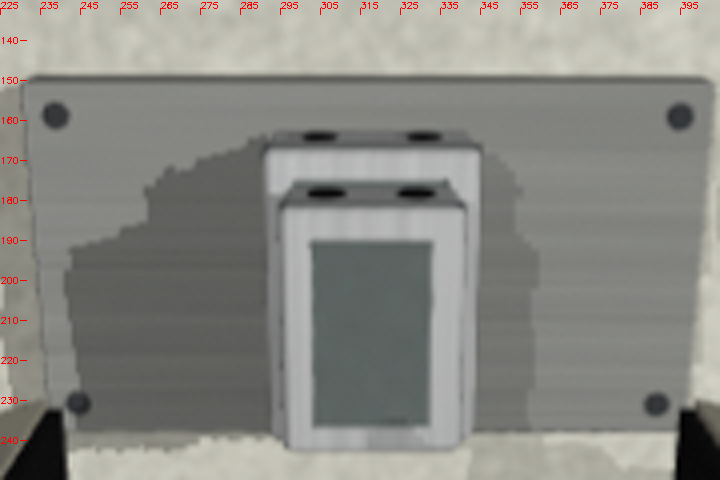

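```bash
python3 - <<'E'
from h import *
c=r.capture("wrist")
A=rectfit(c,[(238.8,158.7),(395,159),(389.2,231),(244.6,230.8)],.014,.09,.18)
B=rectfit(c,[(295.5,181.5),(341.3,181.5),(340,241),(297.5,241.8)],.072,.066,.046)
B=rectfit(c,[(302.7,190.3),(333.3,190.2),(332.3,236),(303.6,236.6)],.072,.05,.032)
for B_ in (B,):
  d=B_[0]-A[0]; a=PA; print("dx,dy plate mm",(d@[np.cos(a),np.sin(a)])*1000,(d@[-np.sin(a),np.cos(a)])*1000)
# small0
rectfit(c,[(22,209),(59,194),(91,243),(60,252)],.026,.066,.046)
plan([.50,-.285,.07],np.radians(100))
E
```

```text
sides [179.9  90.  179.7  90. ] pose [0.4855 0.0298] yaw 175.98 rms mm 0.12
sides [44.5 63.4 44.  64.3] pose [0.485  0.0316] yaw 176.52 rms mm 1.42
sides [30.  48.9 29.6 49.5] pose [0.4865 0.0309] yaw 176.26 rms mm 1.2
dx,dy plate mm 0.9387620156440887 1.1194045093456548
sides [53.4 66.8 44.  64.6] pose [ 0.4967 -0.2832] yaw 18.69 rms mm 3.5
travel [  57.7   82.8 -312.4] angular [-0.    -0.244 -0.003] rows>= 5.3
```

```bash
python3 -m creep '[{"travel":[10,0,-60],"angular":[0,-0.08,0],"gripper":1},{"travel":[22,0,-120],"angular":[0,-0.16,0],"gripper":1},{"travel":[34,20,-180],"angular":[0,-0.244,0],"gripper":1},{"travel":[46,50,-240],"angular":[0,-0.244,0],"gripper":1},{"travel":[58,75,-300],"angular":[0,-0.244,0],"gripper":1},{"travel":[58,83,-320],"angular":[0,-0.244,-0.003],"gripper":1},{"travel":[58,83,-320],"angular":[0,-0.244,-0.003],"gripper":1},{"travel":[58,83,-320],"angular":[0,-0.244,-0.003],"gripper":1},{"travel":[58,83,-320],"angular":[0,-0.244,-0.003],"gripper":1}]'
python3 - <<'E'
from h import *
c=r.capture("wrist"); zoom(c,230,100,180,150,4,"w20")
st()
E
```

```text
time_s: 35.42
ee_pos: [0.5013, -0.2906, 0.0711]
tcp_rot: [-1.565, -0.141, 0.137]
ft_force: [-0.8, 0.6, 0.1]
finger_gap: 0.999
t 35.48 p [ 0.5014 -0.2908  0.0713] jaw 100.13 yax [ 0.0026  0.0008 -1.    ] gap 0.996 F [ 0.0071 -0.2055 -0.1394] q [ 0.4813  0.4893 -0.0009  1.8433 -0.0021  0.807   2.2294]
```

View pics/w20.png

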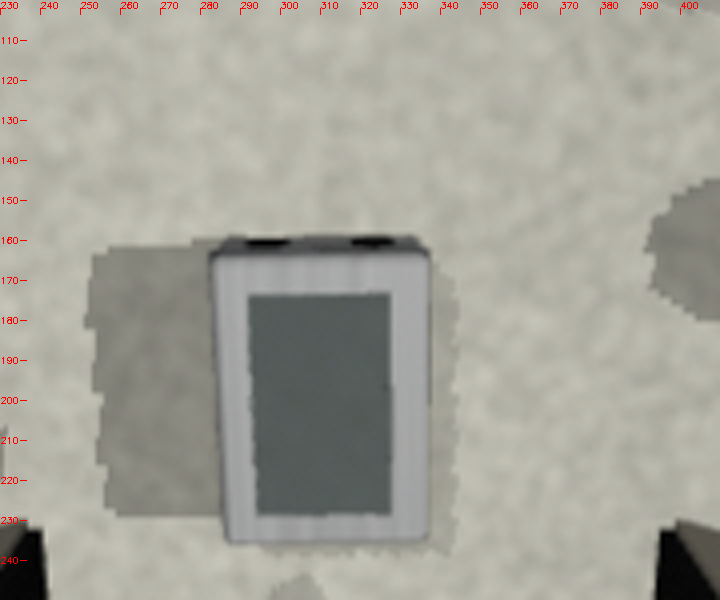

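```bash
python3 - <<'E'
from h import *
c=r.capture("wrist")
B=rectfit(c,[(283.5,163.2),(337,162.5),(336.2,234.5),(286.7,235.3)],.026,.066,.046)
C=rectfit(c,[(291.9,173.8),(327.3,173.2),(327.7,228.3),(294.2,229)],.026,.05,.032)
plan([*((B[0]+C[0])/2),-.022],np.radians(B[1]+90))
E
```

```text
sides [44.2 64.9 44.2 65.1] pose [ 0.4987 -0.2959] yaw 10.83 rms mm 1.02
sides [29.6 49.9 29.7 50.1] pose [ 0.5003 -0.2962] yaw 11.17 rms mm 1.17
travel [-3.  93.4 -4.6] angular [-0.    -0.013  0.003] rows>= 1.5
```

```bash
python3 -m creep '[{"travel":[-2,50,-5],"angular":[0,-0.015,0.003],"gripper":1},{"travel":[-2,75,-5],"angular":[0,-0.015,0.003],"gripper":1},{"travel":[-2,88,-5],"angular":[0,-0.015,0.003],"gripper":1},{"travel":[-2,93,-5],"angular":[0,-0.015,0.003],"gripper":1},{"travel":[-2,93,-5],"angular":[0,-0.015,0.003],"gripper":1},{"travel":[-2,93,-5],"angular":[0,-0.015,0.003],"gripper":0},{"travel":[-2,93,-5],"angular":[0,-0.015,0.003],"gripper":0},{"travel":[-2,93,-5],"angular":[0,-0.015,0.003],"gripper":0},{"travel":[-2,93,-5],"angular":[0,-0.015,0.003],"gripper":0},{"travel":[-2,93,-5],"angular":[0,-0.015,0.003],"gripper":0},{"travel":[-2,93,-5],"angular":[0,-0.015,0.003],"gripper":0},{"travel":[-2,93,-5],"angular":[0,-0.015,0.003],"gripper":0}]'
python3 -m creep '[{"travel":[0,-10,0],"angular":[0,0,0],"gripper":0},{"travel":[0,-60,0],"angular":[0,0,0],"gripper":0},{"travel":[0,-110,0],"angular":[0,0,0],"gripper":0},{"travel":[0,-145,0],"angular":[0,0,0],"gripper":0},{"travel":[0,-145,0],"angular":[0,0,0],"gripper":0},{"travel":[0,-145,0],"angular":[0,0,0],"gripper":0}]'
python3 - <<'E'
from h import *
st()
c=r.capture("wrist"); zoom(c,230,140,180,130,4,"w21")
p,R,_=tool(); z=p[2]+.0218+.026
for dx in (-2,0,2):
    print(dx,proj(c,[np.r_[(p+R@np.array([-.0323+dx/1000,0,v/1000]))[:2],z] for v in (-23,23)]).round(1).tolist())
st();plan([.4856,.0300,.12],np.radians(86))
E
```

```text
time_s: 37.02
ee_pos: [0.4997, -0.2976, -0.022]
tcp_rot: [-1.566, -0.148, 0.149]
ft_force: [-0.7, -0.0, 1.9]
finger_gap: 0.498
time_s: 37.78
ee_pos: [0.499, -0.2972, 0.1223]
tcp_rot: [-1.565, -0.147, 0.15]
ft_force: [-0.7, 0.4, -2.1]
finger_gap: 0.494
t 37.77 p [ 0.499  -0.2972  0.1223] jaw 100.84 yax [-0.0022  0.0005 -1.    ] gap 0.494 F [-0.7169  0.431  -2.1379] q [0.4904 0.4257 0.0002 1.804  0.0006 0.9142 2.2502]
-2 [[272.4, 197.3], [360.4, 197.4]]
0 [[272.6, 201.0], [360.3, 201.1]]
2 [[272.7, 204.6], [360.1, 204.7]]
t 37.83 p [ 0.4986 -0.2969  0.1216] jaw 100.84 yax [-0.0034  0.0012 -1.    ] gap 0.494 F [ 0.4338 -0.1323 -2.0291] q [0.4904 0.4266 0.0001 1.8044 0.0006 0.9141 2.2502]
travel [ 48.8   2.  323.5] angular [-0.001  0.259 -0.003] rows>= 5.2
```

View pics/w21.png

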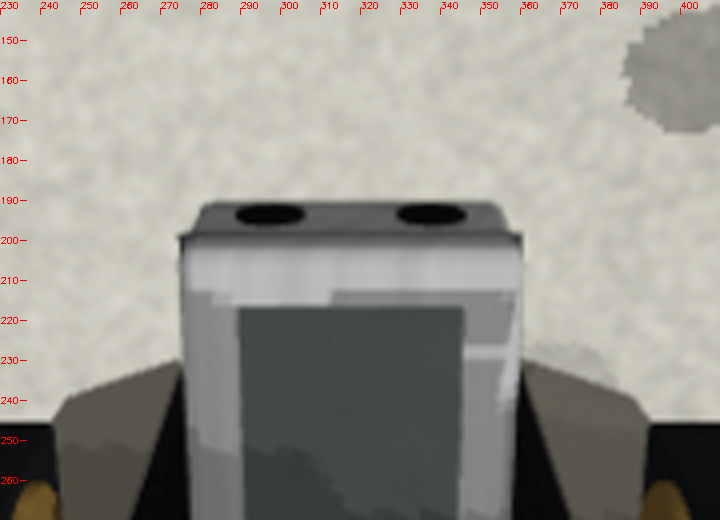

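```bash
python3 -m creep '[{"travel":[10,0,62],"angular":[0,0.08,0],"gripper":0},{"travel":[20,0,124],"angular":[0,0.16,0],"gripper":0},{"travel":[30,0,186],"angular":[0,0.259,-0.003],"gripper":0},{"travel":[40,0,248],"angular":[0,0.259,-0.003],"gripper":0},{"travel":[48,5,300],"angular":[0,0.259,-0.003],"gripper":0},{"travel":[48,30,323],"angular":[0,0.259,-0.003],"gripper":0},{"travel":[48,50,323],"angular":[0,0.259,-0.003],"gripper":0},{"travel":[48,50,323],"angular":[0,0.259,-0.003],"gripper":0},{"travel":[48,50,323],"angular":[0,0.259,-0.003],"gripper":0},{"travel":[48,50,323],"angular":[0,0.259,-0.003],"gripper":0}]'
python3 - <<'E'
from h import *
c=r.capture("wrist"); zoom(c,160,130,320,130,2,"w22",20)
d=r.capture("side"); save(d,"s22",(260,120,420,240),5)
st();plan([.4859,.0295,.0525],np.radians(86))
E
```

```text
time_s: 39.08
ee_pos: [0.4868, 0.0281, 0.0735]
tcp_rot: [-1.57, 0.053, -0.058]
ft_force: [-0.0, 0.7, -1.3]
finger_gap: 0.496
t 39.17 p [0.4868 0.0282 0.0736] jaw 85.95 yax [ 0.0033  0.0001 -1.    ] gap 0.494 F [ 0.184  -0.8974 -2.5902] q [-0.0419  0.3503 -0.0836  2.0635  0.0436  0.7261  1.3472]
travel [-1.1 21.1  1.2] angular [-0.    -0.001  0.003] rows>= 0.3
```

View pics/w22.png

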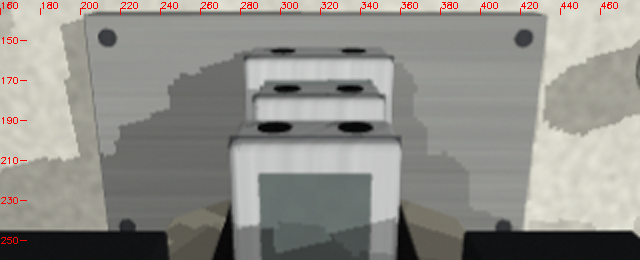

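View pics/s22.png

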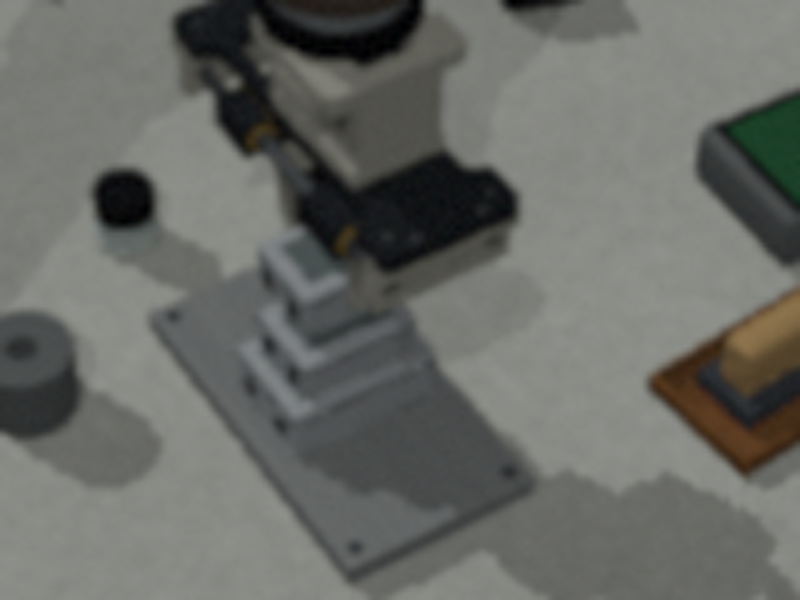

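```bash
python3 -m creep '[{"travel":[-1,10,1.3],"angular":[0,0,0.003],"gripper":0},{"travel":[-1,17,1.3],"angular":[0,0,0.003],"gripper":0},{"travel":[-1,20.5,1.3],"angular":[0,0,0.003],"gripper":0},{"travel":[-1,20.5,1.3],"angular":[0,0,0.003],"gripper":0},{"travel":[-1,20.5,1.3],"angular":[0,0,0.003],"gripper":0}]'
python3 -m creep '[{"travel":[0,1,0],"angular":[0,0,0],"gripper":0},{"travel":[0,2,0],"angular":[0,0,0],"gripper":0},{"travel":[0,2,0],"angular":[0,0,0],"gripper":0}]'
```

```text
time_s: 39.8
ee_pos: [0.4854, 0.03, 0.0525]
tcp_rot: [-1.57, 0.055, -0.054]
ft_force: [-0.6, -0.3, -1.7]
finger_gap: 0.501
time_s: 40.17
ee_pos: [0.4852, 0.03, 0.0504]
tcp_rot: [-1.57, 0.056, -0.054]
ft_force: [0.4, -0.2, -1.7]
finger_gap: 0.496
```

```bash
python3 -m creep '[{"travel":[0.5,0.7,0],"angular":[0,0,0],"gripper":0},{"travel":[0.5,0.7,0],"angular":[0,0,0],"gripper":0}]'
```

```text
time_s: 40.42
ee_pos: [0.4857, 0.0299, 0.0499]
tcp_rot: [-1.57, 0.056, -0.054]
ft_force: [-1.6, -0.6, 2.3]
finger_gap: 0.491
```

```bash
python3 -m creep '[{"travel":[0,-0.2,0],"angular":[0,0,0],"gripper":0.58},{"travel":[0,-0.2,0],"angular":[0,0,0],"gripper":0.7},{"travel":[0,-0.2,0],"angular":[0,0,0],"gripper":0.9},{"travel":[0,-0.2,0],"angular":[0,0,0],"gripper":1},{"travel":[0,-10,0],"angular":[0,0,0],"gripper":1},{"travel":[0,-60,0],"angular":[0,0,0],"gripper":1},{"travel":[-10,-110,0],"angular":[0,0,0],"gripper":1},{"travel":[-20,-130,0],"angular":[0,0,0],"gripper":1},{"travel":[-20,-130,0],"angular":[0,0,0],"gripper":1},{"travel":[-20,-130,0],"angular":[0,0,0],"gripper":1}]'
python3 - <<'E'
from h import *
c=r.capture("wrist"); save(c,"w23",None,1.25); zoom(c,225,120,180,130,4,"z23")
st()
E
```

```text
time_s: 41.68
ee_pos: [0.4658, 0.0312, 0.1793]
tcp_rot: [-1.57, 0.056, -0.054]
ft_force: [-0.1, -0.0, -1.2]
finger_gap: 0.999
t 41.73 p [0.4655 0.0312 0.1789] jaw 86.0 yax [-0.0025  0.0001 -1.    ] gap 0.995 F [-0.5899  0.5258 -0.5387] q [-0.0377  0.1639 -0.0952  2.0179  0.0184  0.963   1.3589]
```

View pics/w23.png

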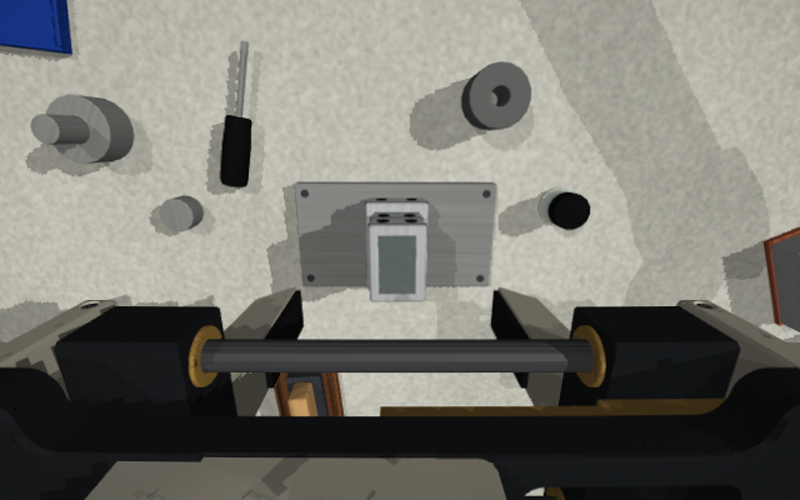

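View pics/z23.png

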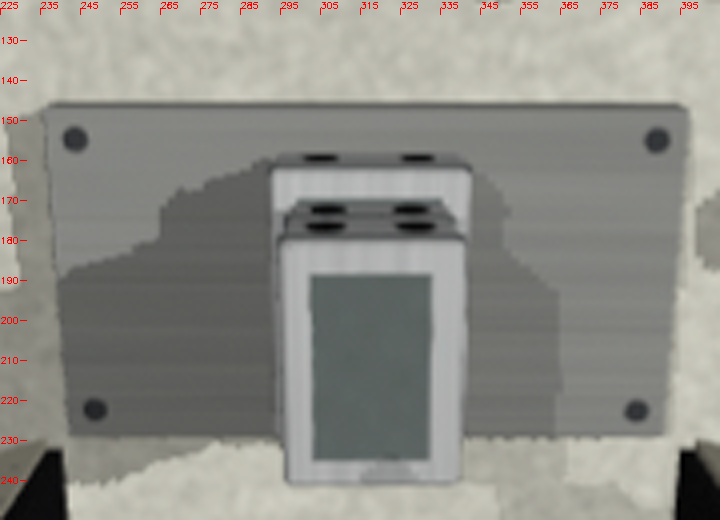

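```bash
python3 - <<'E'
from h import *
c=r.capture("wrist"); zoom(c,15,65,100,80,7,"z24")
A=rectfit(c,[(243.8,155),(389.2,155.2),(384.2,222.7),(248.7,222.5)],.014,.09,.18)
B=rectfit(c,[(295.3,179.5),(341,179.3),(340,239.5),(296.8,240)],.098,.066,.046)
B2=rectfit(c,[(302.4,188.5),(333,188.3),(332.3,234.8),(303.4,235.2)],.098,.05,.032)
for q in (B,B2):
  d=q[0]-A[0]; print("dx,dy plate mm",(d@[np.cos(PA),np.sin(PA)])*1000,(d@[-np.sin(PA),np.cos(PA)])*1000)
E
```

```text
sides [179.8  89.7 179.8  89.7] pose [0.4857 0.0298] yaw 175.98 rms mm 0.19
sides [44.2 63.8 44.6 64.1] pose [0.4837 0.0319] yaw 176.42 rms mm 1.3
sides [29.9 49.5 29.7 49.7] pose [0.4855 0.0313] yaw 176.39 rms mm 1.13
dx,dy plate mm -2.1501733458647 1.992592582107595
dx,dy plate mm -0.3115090225511506 1.4951367984670667
```

View pics/z24.png

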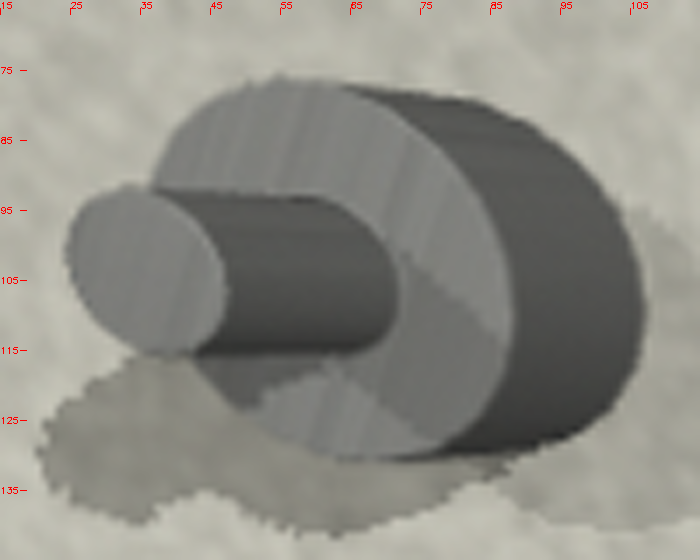

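```bash
python3 - <<'E'
from h import *
c=r.capture("wrist")
print(onz(c,(36,103.6),.064),onz(c,(62.2,103.3),.032))
for n,z in (("scene",.02),("side",.02)):
    k=r.capture(n); d=r.spot_in("weight",n)[0]["rect"]; print(d)
    X=least_squares(lambda q:0*q,[0,0]) if 0 else None
W=onz(c,(36,103.6),.064)
plan([W[0],W[1],.11],np.radians(80))
E
```

```text
[ 0.3601 -0.2492  0.064 ] [ 0.3594 -0.2488  0.032 ]
[235.0, 145.7, 256.6, 174.1]
[345.0, 285.2, 368.4, 316.6]
travel [ -85.5   69.3 -287.1] angular [ 0.     0.105 -0.002] rows>= 4.9
```

```bash
python3 -m creep '[{"travel":[-17,0,-58],"angular":[0,0.05,0],"gripper":1},{"travel":[-34,0,-116],"angular":[0,0.105,0],"gripper":1},{"travel":[-51,20,-174],"angular":[0,0.105,0],"gripper":1},{"travel":[-68,60,-230],"angular":[0,0.105,0],"gripper":1},{"travel":[-85,90,-287],"angular":[0,0.105,-0.002],"gripper":1},{"travel":[-85,119,-287],"angular":[0,0.105,-0.002],"gripper":1},{"travel":[-85,119,-287],"angular":[0,0.105,-0.002],"gripper":1},{"travel":[-85,119,-287],"angular":[0,0.105,-0.002],"gripper":1},{"travel":[-85,119,-287],"angular":[0,0.105,-0.002],"gripper":1}]'
python3 - <<'E'
from h import *
c=r.capture("wrist"); zoom(c,210,100,220,150,3,"w25")
st()
E
```

```text
time_s: 43.15
ee_pos: [0.3628, -0.2485, 0.0621]
tcp_rot: [-1.567, 0.133, -0.138]
ft_force: [-0.6, 0.8, 0.0]
finger_gap: 1.002
t 43.2 p [ 0.3627 -0.2486  0.0621] jaw 80.11 yax [ 0.0034 -0.0008 -1.    ] gap 1.002 F [ 0.3083 -0.5035 -0.4107] q [ 0.4003  0.2991  0.1599  2.1867 -0.0786  0.6575  2.0135]
```

View pics/w25.png

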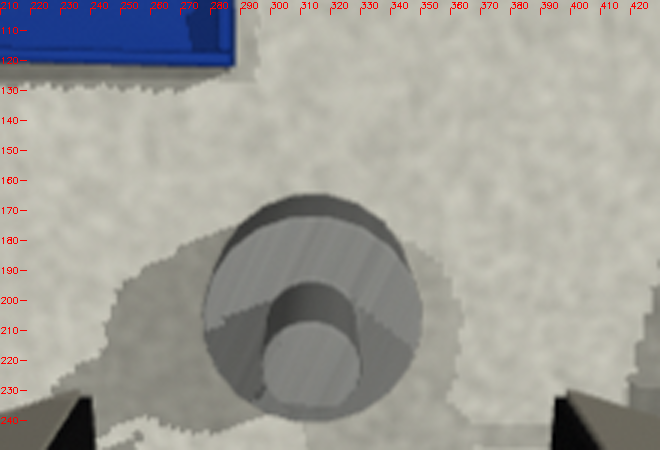

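```bash
python3 - <<'E'
from h import *
c=r.capture("wrist")
W=onz(c,(314,221.3),.064); print(W,onz(c,(210+312/3,100+(216+420)/6),.032))
plan([W[0],W[1],.004],np.radians(80))
E
```

```text
[ 0.359  -0.2493  0.064 ] [ 0.3586 -0.2496  0.032 ]
travel [-3.5 57.9 -1.2] angular [0.    0.002 0.003] rows>= 0.9
```

```bash
python3 -m creep '[{"travel":[-3.5,30,-1.2],"angular":[0,0,0.003],"gripper":1},{"travel":[-3.5,48,-1.2],"angular":[0,0,0.003],"gripper":1},{"travel":[-3.5,57,-1.2],"angular":[0,0,0.003],"gripper":1},{"travel":[-3.5,57,-1.2],"angular":[0,0,0.003],"gripper":1},{"travel":[-3.5,57,-1.2],"angular":[0,0,0.003],"gripper":1}]'
python3 -m creep '[{"travel":[0,0,0],"angular":[0,0,0],"gripper":0},{"travel":[0,0,0],"angular":[0,0,0],"gripper":0},{"travel":[0,0,0],"angular":[0,0,0],"gripper":0},{"travel":[0,0,0],"angular":[0,0,0],"gripper":0},{"travel":[0,0,0],"angular":[0,0,0],"gripper":0},{"travel":[0,0,0],"angular":[0,0,0],"gripper":0},{"travel":[0,0,0],"angular":[0,0,0],"gripper":0},{"travel":[0,0,0],"angular":[0,0,0],"gripper":0},{"travel":[0,0,0],"angular":[0,0,0],"gripper":0}]'
```

```text
time_s: 43.88
ee_pos: [0.3582, -0.2499, 0.0045]
tcp_rot: [-1.567, 0.138, -0.137]
ft_force: [-0.2, -0.1, 0.0]
finger_gap: 1.0
time_s: 45.0
ee_pos: [0.3576, -0.2502, 0.0038]
tcp_rot: [-1.567, 0.139, -0.136]
ft_force: [-0.7, -2.3, -0.9]
finger_gap: 0.256
```

```bash
python3 -m creep '[{"travel":[0,-8,0],"angular":[0,0,0],"gripper":0},{"travel":[0,-30,0],"angular":[0,0,0],"gripper":0},{"travel":[0,-60,0],"angular":[0,0,0],"gripper":0},{"travel":[0,-95,0],"angular":[0,0,0],"gripper":0},{"travel":[0,-130,0],"angular":[0,0,0],"gripper":0},{"travel":[0,-150,0],"angular":[0,0,0],"gripper":0},{"travel":[0,-150,0],"angular":[0,0,0],"gripper":0},{"travel":[0,-150,0],"angular":[0,0,0],"gripper":0}]'
python3 - <<'E'
from h import *
c=r.capture("wrist"); zoom(c,210,100,220,150,3,"w26")
d=r.capture("side"); save(d,"s26",(270,190,470,340),4)
st(); plan([.4859,.0300,.15],np.radians(80))
E
```

```text
time_s: 46.0
ee_pos: [0.3565, -0.2487, 0.1526]
tcp_rot: [-1.565, 0.14, -0.133]
ft_force: [-0.2, -0.0, -7.5]
finger_gap: 0.254
t 46.1 p [ 0.3564 -0.2488  0.1523] jaw 79.99 yax [-0.0049  0.0022 -1.    ] gap 0.256 F [-0.211   0.2723 -7.5432] q [ 0.3771  0.1406  0.1841  2.1198 -0.0321  0.889   1.976 ]
travel [ 79.1   2.3 297.1] angular [-0.001 -0.    -0.005] rows>= 4.9
```

View pics/w26.png

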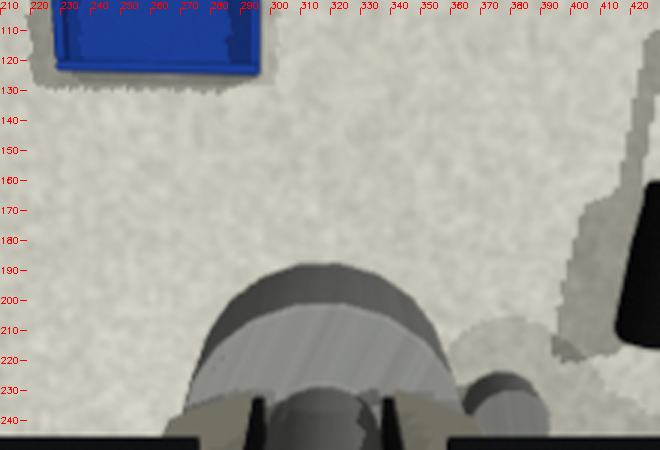

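View pics/s26.png

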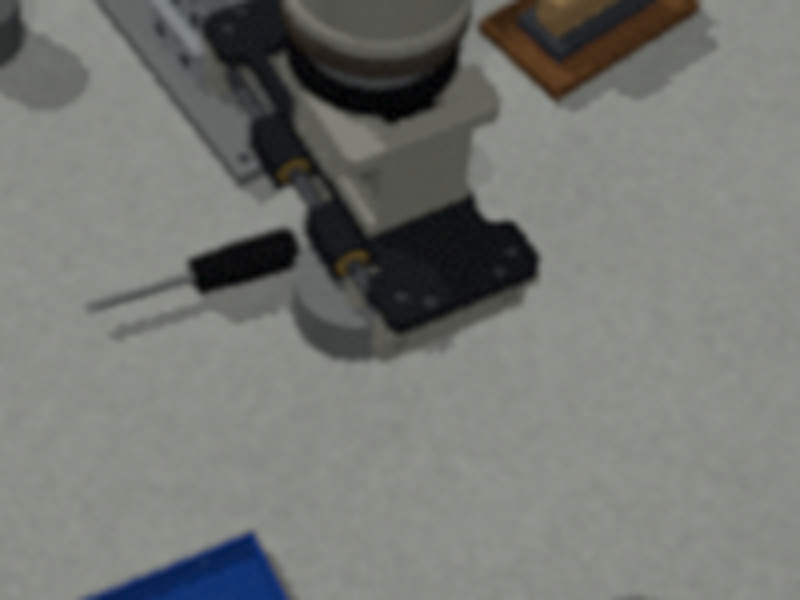

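```bash
python3 - <<'E'
from h import *
c=r.capture("wrist"); p,R,_=tool()
for dx in (-2,0,2):
  out=[]
  for h in (0,.032):
    th=np.linspace(0,2*np.pi,73); X=np.array([p+R@np.array([dx/1000+.03*np.cos(t),0.0038-h,.03*np.sin(t)]) for t in th])
    uv=proj(c,X); out.append((uv[:,1].min().round(1),uv[:,0].min().round(1),uv[:,0].max().round(1)))
  print(dx,out)
E
```

```text
-2 [(np.float64(180.3), np.float64(274.3), np.float64(357.1)), (np.float64(193.3), np.float64(266.9), np.float64(364.0))]
0 [(np.float64(183.1), np.float64(274.4), np.float64(357.0)), (np.float64(196.5), np.float64(267.1), np.float64(363.8))]
2 [(np.float64(185.9), np.float64(274.5), np.float64(356.9)), (np.float64(199.8), np.float64(267.2), np.float64(363.6))]
```

```bash
python3 - <<'E'
from h import *
plan([.4833,.0306,.14],np.radians(80))
E
python3 -m creep '[{"travel":[6,0,20],"angular":[0,0,0],"gripper":0},{"travel":[16,0,60],"angular":[0,0,0],"gripper":0},{"travel":[28,0,105],"angular":[0,0,0],"gripper":0},{"travel":[40,0,150],"angular":[0,0,0],"gripper":0},{"travel":[52,0,195],"angular":[0,0,-0.003],"gripper":0},{"travel":[64,0,240],"angular":[0,0,-0.005],"gripper":0},{"travel":[73,5,280],"angular":[0,0,-0.005],"gripper":0},{"travel":[76,12,296],"angular":[0,0,-0.005],"gripper":0},{"travel":[76,12,297],"angular":[0,0,-0.005],"gripper":0},{"travel":[76,12,297],"angular":[0,0,-0.005],"gripper":0},{"travel":[76,12,297],"angular":[0,0,-0.005],"gripper":0}]'
python3 - <<'E'
from h import *
c=r.capture("wrist"); save(c,"w27",None,1.25)
d=r.capture("side"); save(d,"s27",(260,100,420,220),5)
s=r.capture("scene"); save(s,"sc27",(260,130,420,250),5)
st(); plan([.4833,.0306,.105],np.radians(80))
E
```

```text
travel [ 76.2  12.4 297.3] angular [-0.001 -0.    -0.005] rows>= 4.9
time_s: 47.52
ee_pos: [0.4839, 0.0279, 0.1417]
tcp_rot: [-1.567, 0.137, -0.141]
ft_force: [0.2, -0.4, -6.8]
finger_gap: 0.253
t 47.67 p [0.4842 0.0286 0.1419] jaw 79.9 yax [ 0.0034 -0.0005 -1.    ] gap 0.253 F [ 0.1887  0.835  -7.1467] q [-0.0582  0.2404 -0.065   2.019   0.0213  0.8795  1.2596]
travel [-1.4 36.9  1.8] angular [-0.    -0.002  0.003] rows>= 0.6
```

View pics/w27.png

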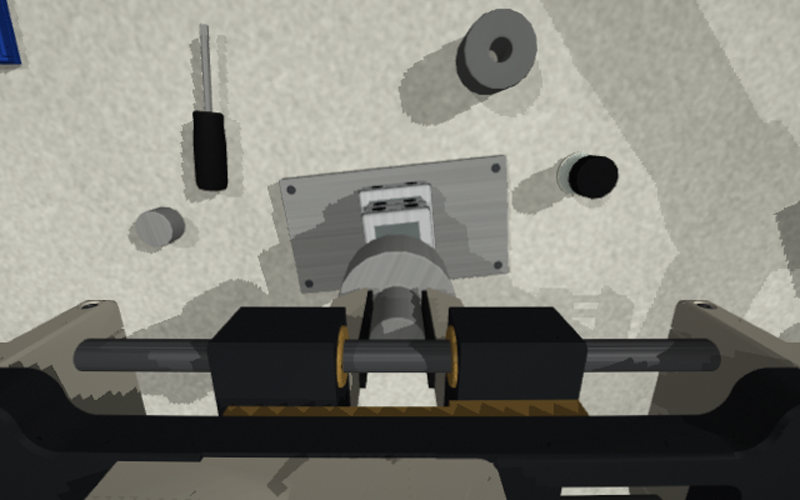

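View pics/s27.png

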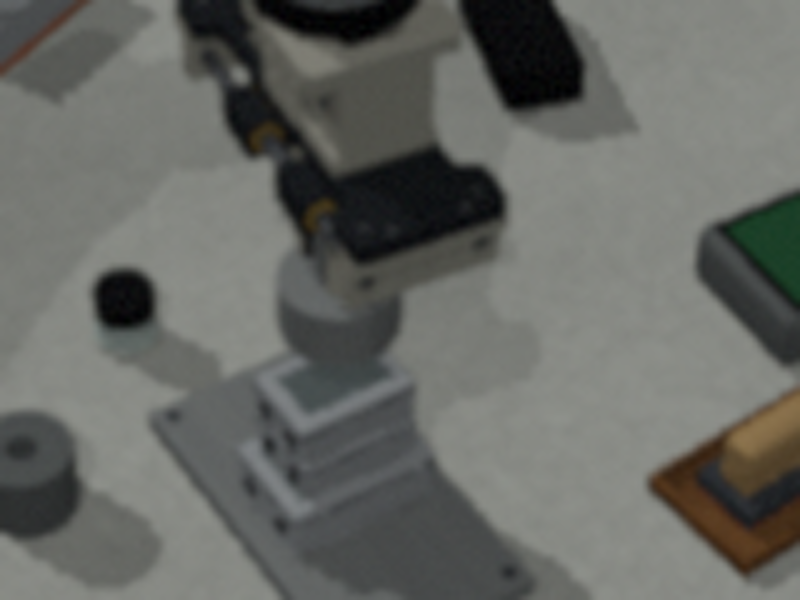

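View pics/sc27.png

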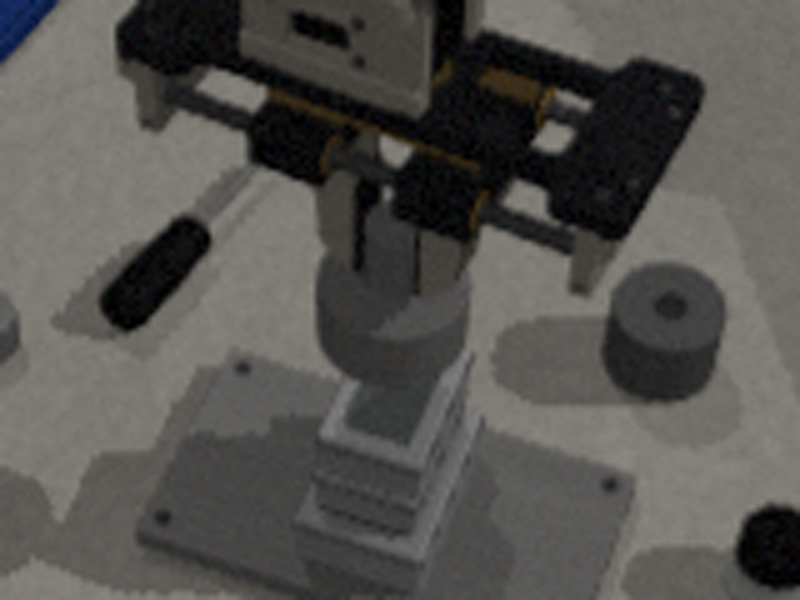

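```bash
python3 -m creep '[{"travel":[-1.4,12,1.8],"angular":[0,0,0.003],"gripper":0},{"travel":[-1.4,24,1.8],"angular":[0,0,0.003],"gripper":0},{"travel":[-1.4,32,1.8],"angular":[0,0,0.003],"gripper":0},{"travel":[-1.4,36,1.8],"angular":[0,0,0.003],"gripper":0},{"travel":[-1.4,36,1.8],"angular":[0,0,0.003],"gripper":0},{"travel":[-1.4,36,1.8],"angular":[0,0,0.003],"gripper":0}]'
python3 - <<'E'
from h import *
c=r.capture("wrist"); zoom(c,230,120,180,130,4,"w28")
d=r.capture("side"); save(d,"s28",(290,120,390,220),6)
st(); plan([.4833,.0306,.1018],np.radians(80))
E
```

```text
time_s: 48.42
ee_pos: [0.4836, 0.0316, 0.1059]
tcp_rot: [-1.566, 0.137, -0.138]
ft_force: [-0.1, -0.1, -6.8]
finger_gap: 0.256
t 48.52 p [0.4836 0.0316 0.1061] jaw 79.99 yax [ 0.0009  0.0003 -1.    ] gap 0.254 F [-0.1133  0.2086 -6.0243] q [-0.0636  0.2942 -0.0659  2.047   0.0264  0.8003  1.251 ]
travel [-0.2  4.3 -1.1] angular [-0.    -0.     0.001] rows>= 0.1
```

View pics/w28.png

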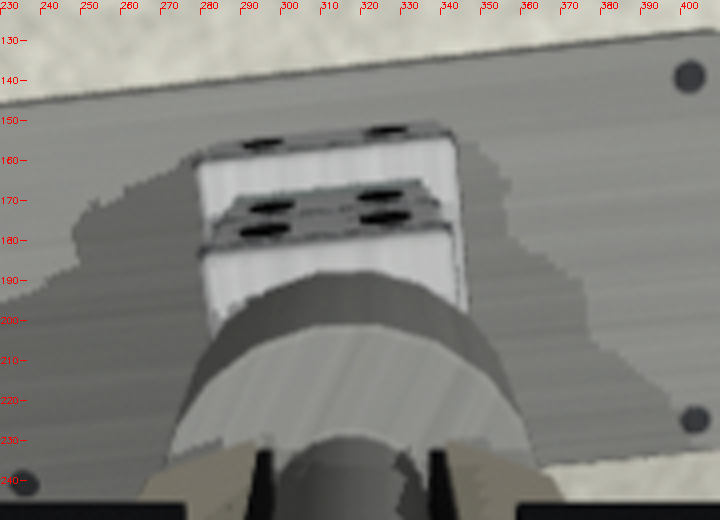

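View pics/s28.png

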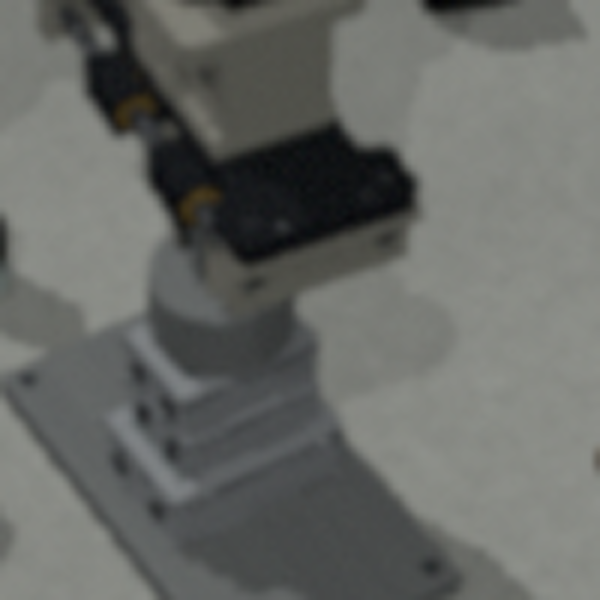

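```bash
python3 - <<'E'
from h import *
c=r.capture("wrist"); p,R,_=tool()
e=(onz(c,(281,182.5),.098)+onz(c,(344,176.3),.098))/2
ctr=e+.0322*np.array([np.cos(PA),np.sin(PA),0]); print("stack top centre",ctr)
for dx in (0,2,3):
  out=[]
  for h in (0,.032):
    th=np.linspace(0,2*np.pi,73); X=np.array([p+R@np.array([dx/1000+.03*np.cos(t),0.0038-h,.03*np.sin(t)]) for t in th]); out.append(proj(c,X)[:,1].min().round(1))
  print(dx,out)
E
```

```text
stack top centre [0.4844 0.0324 0.098 ]
0 [np.float64(182.7), np.float64(196.1)]
2 [np.float64(185.5), np.float64(199.4)]
3 [np.float64(186.9), np.float64(201.0)]
```

```bash
python3 -m creep '[{"travel":[-1,2,-0.3],"angular":[0,0,0.001],"gripper":0},{"travel":[-1,3.5,-0.3],"angular":[0,0,0.001],"gripper":0},{"travel":[-1,4.3,-0.3],"angular":[0,0,0.001],"gripper":0},{"travel":[-1,4.3,-0.3],"angular":[0,0,0.001],"gripper":0}]'
python3 -m creep '[{"travel":[0,0.5,0],"angular":[0,0,0],"gripper":0},{"travel":[0,0.5,0],"angular":[0,0,0],"gripper":0}]'
```

```text
time_s: 49.08
ee_pos: [0.4822, 0.0314, 0.1018]
tcp_rot: [-1.566, 0.138, -0.137]
ft_force: [-3.0, -1.0, 1.0]
finger_gap: 0.255
time_s: 49.32
ee_pos: [0.4823, 0.0314, 0.1017]
tcp_rot: [-1.566, 0.138, -0.137]
ft_force: [-4.8, -0.9, 6.3]
finger_gap: 0.251
```

```bash
python3 -m creep '[{"travel":[0,-0.6,0],"angular":[0,0,0],"gripper":0},{"travel":[0,-0.6,0],"angular":[0,0,0],"gripper":0.32},{"travel":[0,-0.6,0],"angular":[0,0,0],"gripper":0.42},{"travel":[0,-0.6,0],"angular":[0,0,0],"gripper":0.6},{"travel":[0,-0.6,0],"angular":[0,0,0],"gripper":0.8},{"travel":[0,-0.6,0],"angular":[0,0,0],"gripper":0.8},{"travel":[0,-10,0],"angular":[0,0,0],"gripper":0.8},{"travel":[0,-50,0],"angular":[0,0,0],"gripper":0.9},{"travel":[0,-100,0],"angular":[0,0,0],"gripper":1},{"travel":[-60,-120,0],"angular":[0,0,0],"gripper":1},{"travel":[-60,-120,0],"angular":[0,0,0],"gripper":1},{"travel":[-60,-120,0],"angular":[0,0,0],"gripper":1}]'
python3 - <<'E'
from h import *
c=r.capture("wrist"); save(c,"w29",None,1.25)
d=r.capture("side"); save(d,"s29",(260,120,420,240),5)
s=r.capture("scene"); save(s,"sc29",None,1.25)
st()
E
```

```text
time_s: 50.82
ee_pos: [0.4238, 0.0418, 0.2217]
tcp_rot: [-1.566, 0.136, -0.138]
ft_force: [-0.2, -0.9, 0.1]
finger_gap: 0.997
t 50.98 p [0.4237 0.0416 0.2205] jaw 79.96 yax [-0.0017  0.0003 -1.    ] gap 1.004 F [ 0.503  -0.6739 -0.6294] q [-0.0765  0.0373 -0.086   2.0556  0.003   1.0505  1.2316]
```

View pics/w29.png

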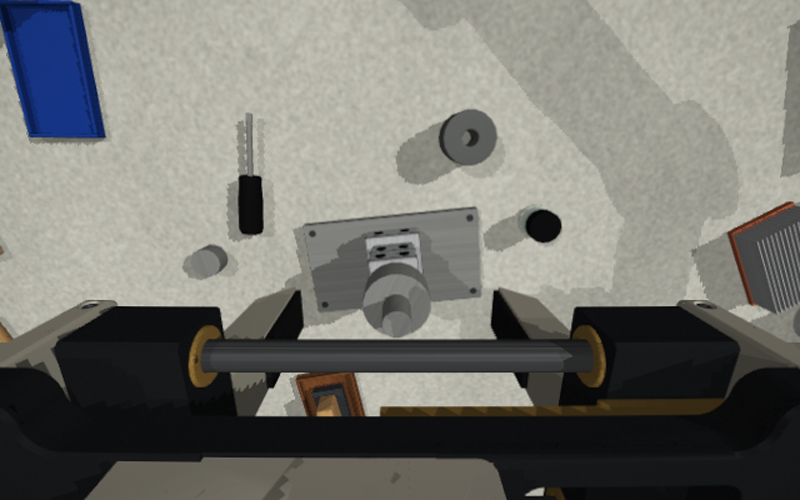

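View pics/s29.png

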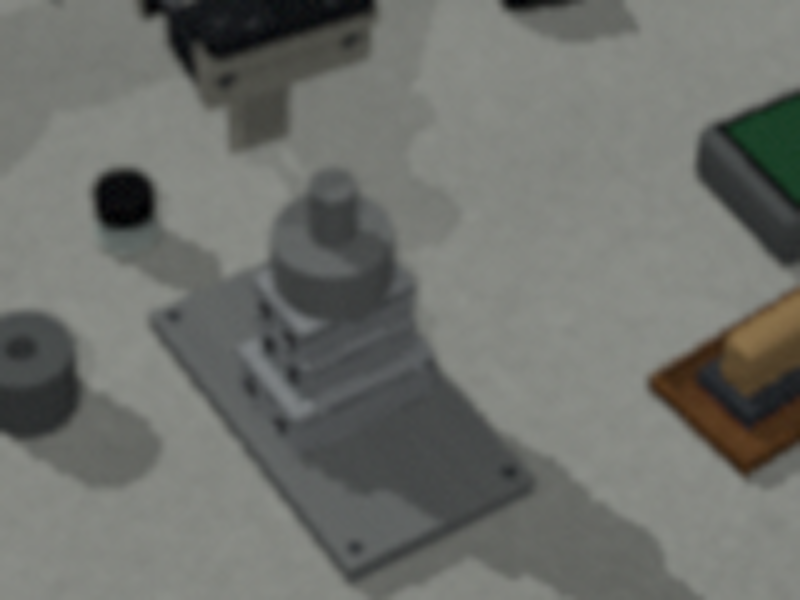

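View pics/sc29.png

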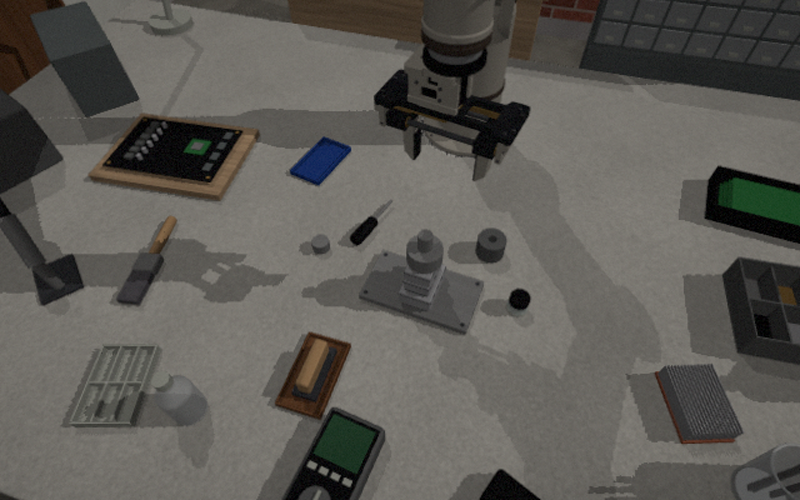

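```bash
python3 - <<'E'
from h import *
c=r.capture("wrist"); zoom(c,230,150,170,120,4,"z30")
for n in ("scene","side"):
    k=r.capture(n)
    for t in ("large0_mid","small0_mid","weight","block"): print(n,t,[(round(d["score"],2),np.round(d["rect"]).tolist()) for d in r.spot_in(t,n)[:4]])
    print(proj(k,[[.485,.031,.162],[.485,.031,.098]]).round(1).tolist())
print(proj(c,[[.485,.031,.162],[.485,.031,.130]]).round(1).tolist())
E
```

```text
scene large0_mid [(0.9, [320.0, 215.0, 356.0, 250.0])]
scene small0_mid []
scene weight [(0.73, [326.0, 181.0, 354.0, 220.0])]
scene block [(0.67, [235.0, 269.0, 268.0, 322.0])]
[[340.4, 187.8], [339.6, 207.6]]
side large0_mid [(0.67, [307.0, 189.0, 348.0, 211.0])]
side small0_mid [(0.72, [314.0, 184.0, 348.0, 199.0])]
side weight [(0.73, [316.0, 155.0, 339.0, 188.0]), (0.54, [294.0, 247.0, 344.0, 270.0]), (0.49, [253.0, 181.0, 278.0, 209.0])]
side block [(0.82, [400.0, 174.0, 434.0, 206.0])]
[[325.9, 155.8], [325.9, 174.4]]
[[316.4, 261.0], [316.4, 246.1]]
```

View pics/z30.png

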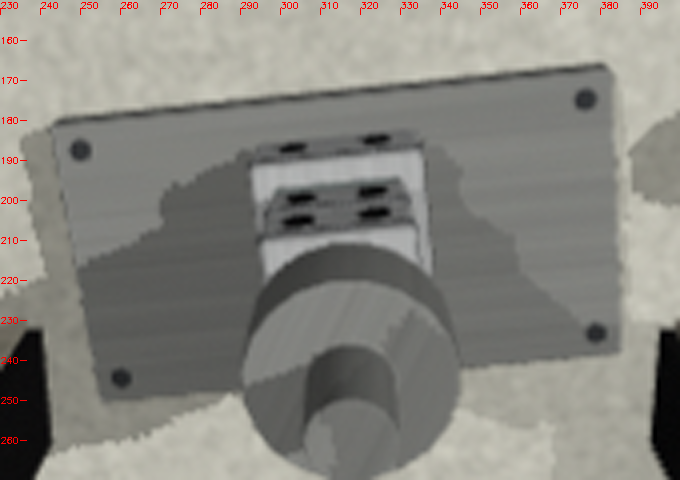

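The weight stands within about 1–2 mm of the top lid's middle, everything is parallel to the plate, and the gripper is clear. I'll hand in now.

```bash
python3 - <<'E'
from cell import r
print(r.finish_job())
E
```

```text
the job is handed in; nothing more can be done
None
```

The job is done and handed in at about 51 s, well inside the 210 s limit; no verdict was reported.

**Rubbing:** The block was laid crosswise and drawn from the plate's left end to its right end at about 6–8 N. It is back flat in the wooden tray, and the last pictures show it there.

**Stacking:** Three enclosures were present. The large one is on the plate with the two small ones on it, lids up, connector ends all facing the robot. They are parallel to the plate within about 0.5°. The column is centred within 1–2 mm.

**Weight:** It stands upright on the top enclosure, within about 1–2 mm of its middle.

**Bystanders:** None was touched as far as the pictures show.

**What went wrong or disagreed:**
- **First grasp of the block:** It closed on air because the fingertips are really about 33 mm above the reported TCP. I allowed for that from then on.
- **Weight nudged:** It had moved a few centimetres during the run, so I measured it again before picking it up.
- **Top lid position:** Two estimates of its centre differed by about 2 mm along the plate's short (x) direction.
- **Detection:** In the final scene picture the network did not find the small enclosures, but they are plain in the wrist and side pictures.

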